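Load the drill jig with covers face up and lock its guide bar

ROBOT

A 6-joint arm with a two-finger parallel gripper is mounted at the origin on a cart in front of the work surface, level with it; the furniture and walls round the work are solid. World frame = base frame: x ahead of the robot, y to its left, z up, the work surface at z = 0. Lengths are in m, angles in degrees, forces in N, time in s.
With the tool pointing down it reaches from about 0.275 to 1 m from the base axis. Payload 8.4 kg.
Tool frame: the origin (TCP) lies on the mounting face of the last link; the fingertips stand 173 mm ahead of it and the grasp point (between the pads) lies ctrl.hold_point_z ahead of it (ctrl.hold_point_z is the distance from the TCP to the grasp point, in m); z points along the fingers, x is the direction in which the jaws open and shut, and the axes are right-handed (so a half turn about z gives the same grasp; the last joint's range is limited). The gripper opens to 85 mm and grips with 20 to 120 N. Pads are 22 mm wide; open, the fingers measure 114 mm over their backs; the gripper's body (76 mm by 85 mm) begins 54 mm behind the grasp point. The pads swing forward as they close: fully open they stand 13 mm farther back than shut.
Start: joints at [75.779, 20.225, 93.587, -0, 66.188, -0.138], TCP at [0.152, 0.606, 0.405] pointing down, gripper open.
Joint ranges: [-150.9, 150.9], [-52.94, 120.26], [3.33, 152.33], [-74.26, 254.26], [0, 154.13], [-172.89, 172.89]. Speed limits (degrees/s): [127.2, 127.2, 159.86, 180, 180, 180].

INTERFACE

Orientations are given as [roll, pitch, yaw] about the fixed x, y, z axes, in that order (R = Rz(yaw) Ry(pitch) Rx(roll)).
In Python, from plant import readout, vision, ctrl gives the robot as it stands.
- The arm moves only by the shell command python3 -m handwheel 'ROWS'. ROWS is JSON, a list of rows, each a list of 5 numbers: the shift along the world's x, y, z in m, then the turn about the world's z in degrees, then the closure, from 0 (fully open) to 1 (shut). A call has exactly 5 rows; each row shifts and turns the commanded pose from where the row before left it; what a row does not reach is not made up. A row lasts 1/10 s, in which the tool goes at most 50 mm and 8.59 degrees, less where a joint would pass 70% of its speed; a pose out of reach is approached as far as the arm can. A call is refused whole if a number of a shift passes 0.05 or a number of a turn 8.59, either way. A call with a gripper value outside its range is refused whole. The fingers move at their own pace and stop on an object; the grip force is fixed at half the most. Time passes only in rows, so rows that do not move let the fingers close, or fill a call up. It gives the time, the measured TCP pose, the force and the opening at its end, in the units of the state.
- readout.get_state(): the state, without advancing time (a new reading comes with each control period).
- vision.capture(name): name is "side" or "top"; returns a dict with "img" (400x640x3 uint8, red, green, blue), "range_z" (400x640 float32, m along the optical axis (not along the pixel's ray), 0 where there is no reading), "intrinsics" (3x3 intrinsics, pixels), "eye" and "rotation" of the camera in the world. Camera axes: x right, y down, z forward; pixel columns grow to the right and rows downward; lengths in m; the calibration is good to about 2 mm. A picture is of the moment at which its call begins.
- ctrl.hand_in(): hands the job in, once; it reports no verdict.
The state is a dict: "clock": time; "joint_positions": joint angles; "joint_vel": joint speeds; "tau": joint torques, N m; "tcp_pos": TCP position; "ee_rot": TCP orientation; "contact_force": force on the tool from outside, world axes, zero at the start; "moment": the same for the moment, N m; "grip_width": finger opening in m.
Only numpy, scipy, OpenCV 4.12 (cv2) and the standard library are available. Lean on these libraries where they do the work, as an engineer would, in place of code of your own. Each camera call takes 0.05 s, during which the arm holds its last target.

TASK

Load the drill jig: pull the red-headed lock pin, park it upright in its wooden stand and swing the guide bar wide open, then put every grey cover from the bench fully down into a pocket of its own, open rim down and yellow-disc face up. Last, swing the bar closed over the covers and push the lock pin through the bar's eye into the holder, fully home so that the spring plunger grips it. Leave the jar and the red tape case where they are.

Things in the scene. Friction and masses are not known exactly. Their poses are not given: they have to be found in the camera images.
- cover_1: grey square plastic cover, a cup 46 x 46 x 32 mm, 60 g: closed face with yellow disc at one end, open rim (walls 4 mm) at the other. Origin at the centre of the block; -x points out of the closed face, +x out of the rim, y and z square to the side walls. Starts standing on edge, z up. Two or three covers are there; any pocket and any of the four square positions will do
- cover_2: grey square plastic cover, a cup 46 x 46 x 32 mm, 60 g: closed face with yellow disc at one end, open rim (walls 4 mm) at the other. Origin at the centre of the block; -x points out of the closed face, +x out of the rim, y and z square to the side walls. Starts standing on edge, z up. Two or three covers are there; any pocket and any of the four square positions will do
- cover_3: grey square plastic cover, a cup 46 x 46 x 32 mm, 60 g: closed face with yellow disc at one end, open rim (walls 4 mm) at the other. Origin at the centre of the block; -x points out of the closed face, +x out of the rim, y and z square to the side walls. Starts standing on edge, z up. Two or three covers are there; any pocket and any of the four square positions will do
- pocket_1 (a point): centre of the floor of the jig pocket next to the hinge post (14 mm above the bench; z up, x and y along the pocket's sides, row of pockets along y). Each pocket is 49 x 49 mm between dark walls 7 mm high, whose upper 3 mm slope outward and whose outside is 31 mm from the centre
- pocket_2 (a point): the same of the middle pocket, 85 mm from the others. A black island 28 x 28 x 5 mm in the middle of each pocket goes inside a cover's open rim, so that a cover sinks in only rim down; its centre is then 16 mm above this point and its face 32 mm
- pocket_3 (a point): the same of the pocket next to the pin holder
- bar (a joint): swing of the steel guide bar about its vertical hinge, rad: 0 = closed at its stop over the pockets, grows clockwise from above as it opens away from the robot, up to 1.65; starts closed, held by the pin; stays where left (friction 0.12 N m). Bar 24 mm wide, underside 50 and top 60 mm above the bench, 4 mm over seated covers
- bar_hinge (a point): point on the bar's vertical hinge axis at the height of the bar's top (60 mm above the bench); y points along the row of pockets to the holder. The hinge post, 30 mm across, its cap 64 mm high, stands 50 mm from pocket_1
- bar_knob (a point): the red round upright handle on the bar, 16 mm diameter, 32 mm tall above the bar's top, 93 mm from the hinge axis. The point is on its axis, 20 mm above the bar's top (80 mm above the bench), and moves with the bar
- bar_eye (a point): centre of the 17 mm hole in the 36 mm square end of the bar, at its top face, 270 mm from the hinge axis; exactly over the holder's bore when the bar is closed
- holder_mouth (a point): centre of the top of the upright bore of the pin holder, a dark block 34 x 34 mm, top 49 mm above the bench, 50 mm from pocket_3. Bore 15 mm diameter, 35 mm deep; z up. With the pin home its shoulder is 11 mm above this point
- plunger (a joint): spring plunger in the robot's side of the holder, m: 0 = sprung fully into the bore, about 0.003 while the pin's shank pushes it back (about 4 N sideways; pushing the pin past it or pulling it out takes about 10 N, 20 N if off centre), under 0.0022 when it has dropped into the pin's groove
- lock_pin: lock pin, 70 g: red round head 24 mm diameter, 32 mm tall, on a steel shank 12 mm diameter, 45 mm long, with an 8 mm tapered tip and a groove. Origin on the axis at the shoulder under the head, z toward the head. Starts home in the holder, shoulder on the bar's top; parked in the stand, the shoulder lies on the stand's top
- pin_stand: fixed wooden block 48 x 48 x 48 mm with a 16 mm upright hole through its middle in which the pin is parked while the jig is open; empty at the start; origin at the centre of its underside
- glass_jar: bystander: jar with a yellow lid, 56 mm across, 75 mm tall; origin under its centre
- red_tape: bystander: round red tape case, 71 mm across, 30 mm tall, lying flat; origin under its centre
Things that resemble listed ones, but are neither listed nor needed, are in the scene too. What is shaped like the cover_2 but blue is not meant.

How it is judged (in metres and radians):
On the way, in this order (a step that is already met when the one before it is completed fails the run):
1. the pin is parked upright in the stand and the bar is swung open (horizontal distance between lock_pin and pin_stand below 0.006 m and height (world z) of lock_pin below 0.052 m and angle between lock_pin's own z axis and vertical below 0.15 rad and value of joint bar above 0.9 rad), for 0.2 s.
2. every cover sits in a pocket, rim down and face up, with the bar still open (angle between each of cover_1, cover_2, cover_3's own x axis and vertical above 3.06 rad and linear speed of each of cover_1, cover_2, cover_3 below 0.02 m/s and ((horizontal distance between cover_1 and pocket_1 below 0.005 m and z of cover_1 in the frame of pocket_1 between 0.012 and 0.019 m) or (horizontal distance between cover_1 and pocket_2 below 0.005 m and z of cover_1 in the frame of pocket_2 between 0.012 and 0.019 m) or (horizontal distance between cover_1 and pocket_3 below 0.005 m and z of cover_1 in the frame of pocket_3 between 0.012 and 0.019 m)) and ((horizontal distance between cover_2 and pocket_1 below 0.005 m and z of cover_2 in the frame of pocket_1 between 0.012 and 0.019 m) or (horizontal distance between cover_2 and pocket_2 below 0.005 m and z of cover_2 in the frame of pocket_2 between 0.012 and 0.019 m) or (horizontal distance between cover_2 and pocket_3 below 0.005 m and z of cover_2 in the frame of pocket_3 between 0.012 and 0.019 m)) and ((horizontal distance between cover_3 and pocket_1 below 0.005 m and z of cover_3 in the frame of pocket_1 between 0.012 and 0.019 m) or (horizontal distance between cover_3 and pocket_2 below 0.005 m and z of cover_3 in the frame of pocket_2 between 0.012 and 0.019 m) or (horizontal distance between cover_3 and pocket_3 below 0.005 m and z of cover_3 in the frame of pocket_3 between 0.012 and 0.019 m)) and value of joint bar above 0.6 rad), for 0.2 s.
3. the bar is swung closed over the seated covers (angle between each of cover_1, cover_2, cover_3's own x axis and vertical above 3.06 rad and linear speed of each of cover_1, cover_2, cover_3 below 0.02 m/s and ((horizontal distance between cover_1 and pocket_1 below 0.005 m and z of cover_1 in the frame of pocket_1 between 0.012 and 0.019 m) or (horizontal distance between cover_1 and pocket_2 below 0.005 m and z of cover_1 in the frame of pocket_2 between 0.012 and 0.019 m) or (horizontal distance between cover_1 and pocket_3 below 0.005 m and z of cover_1 in the frame of pocket_3 between 0.012 and 0.019 m)) and ((horizontal distance between cover_2 and pocket_1 below 0.005 m and z of cover_2 in the frame of pocket_1 between 0.012 and 0.019 m) or (horizontal distance between cover_2 and pocket_2 below 0.005 m and z of cover_2 in the frame of pocket_2 between 0.012 and 0.019 m) or (horizontal distance between cover_2 and pocket_3 below 0.005 m and z of cover_2 in the frame of pocket_3 between 0.012 and 0.019 m)) and ((horizontal distance between cover_3 and pocket_1 below 0.005 m and z of cover_3 in the frame of pocket_1 between 0.012 and 0.019 m) or (horizontal distance between cover_3 and pocket_2 below 0.005 m and z of cover_3 in the frame of pocket_2 between 0.012 and 0.019 m) or (horizontal distance between cover_3 and pocket_3 below 0.005 m and z of cover_3 in the frame of pocket_3 between 0.012 and 0.019 m)) and value of joint bar below 0.03 rad), for 0.2 s.
At the end, for the whole second after the job is handed in: Each cover present: in a pocket, face up within 4.5 deg, centre within 5 mm of the pocket's and 12 to 19 mm above its floor; bar closed within 0.03 rad; pin within 4 mm and 7 deg of the bore's axis, shoulder within 3.5 mm of the bar's top, plunger in its groove (under 2.2 mm); all at rest (all of step 3 and horizontal distance between lock_pin and holder_mouth below 0.004 m and z of lock_pin in the frame of holder_mouth below 0.0145 m and angle between lock_pin's own z axis and vertical below 0.12 rad and value of joint plunger below 0.0022 m and linear speed of lock_pin below 0.02 m/s); the robot touches nothing.
It fails at once if the jar is moved more than 3 cm or tipped over (distance of glass_jar from where it was at the start of the episode above 0.03 m or angle between glass_jar's own z axis and vertical above 0.5 rad).
It fails at once if the tape case is moved more than 3 cm or tipped over (distance of red_tape from where it was at the start of the episode above 0.03 m or angle between red_tape's own z axis and vertical above 0.5 rad).
Of cover_1, cover_2, cover_3 only 2 to 3 are there at a start; the rules pass over those that are not, and their reading is None.
At some moment in a run one of cover_1, cover_2, cover_3 may be knocked a few centimetres aside while the robot is not near it.
It also fails if it takes over 210 s, if anything falls off the work surface, if the arm or the gripper's body presses on something with over 40 N, if the wrist force passes 120 N, or if a joint passes its speed limit or range.

## Working session

There is one attempt and no reset: what is moved stays moved. The work goes in short steps, Python scripts to look and compute and a shell command to move; the robot and the scene stay as the last step left them, time stands still between calls to the robot, and variables do not carry over. Pictures are saved under pics/ and viewed, and the job is handed in when it is done.

```bash
ls; mkdir -p pics; cat > h.py <<'E'
import numpy as np,cv2
from plant import readout,vision,ctrl
def cap(n,save=None):
    d=vision.capture(n)
    if save: cv2.imwrite('pics/'+save,cv2.cvtColor(d['img'],cv2.COLOR_RGB2BGR)); np.savez('pics/'+save+'.npz',**{k:np.array(v) for k,v in d.items()})
    return d
def load(s):
    return dict(np.load('pics/'+s+'.npz'))
def pt(d,u,v,z=None):
    K=d['intrinsics'];r=np.array([(u-K[0,2])/K[0,0],(v-K[1,2])/K[1,1],1.])
    R=np.array(d['rotation']);e=np.array(d['eye'])
    if z is None:
        return e+R@(r*d['range_z'][int(round(v)),int(round(u))])
    w=R@r
    return e+w*(z-e[2])/w[2]
def cloud(d):
    K=d['intrinsics'];h,w=d['range_z'].shape
    u,v=np.meshgrid(np.arange(w),np.arange(h))
    Z=d['range_z'];P=np.stack([(u-K[0,2])/K[0,0]*Z,(v-K[1,2])/K[1,1]*Z,Z],-1)
    P=P@np.array(d['rotation']).T+np.array(d['eye']); P[Z==0]=np.nan
    return P
def crop(s,u0,v0,u1,v1,k,out):
    im=cv2.imread('pics/'+s)[v0:v1,u0:u1]; cv2.imwrite('pics/'+out,cv2.resize(im,None,fx=k,fy=k,interpolation=cv2.INTER_CUBIC))
E
python3 - <<'E'
from h import *
for n in('top','side'):
    d=cap(n,n+'0.png'); print(n,np.round(d['eye'],3),np.round(d['rotation'],3),d['intrinsics'])
print(ctrl.hold_point_z,readout.get_state())
E
```

```text
pics
top [0.433 0.094 1.008] [-175.863    0.374  -91.246] [[362.02425676   0.         324.37820323]
 [  0.         362.02425676 193.83419588]
 [  0.           0.           1.        ]]
side [0.579 1.261 0.627] [-115.366    0.844  175.986] [[477.33220619   0.         320.46996869]
 [  0.         477.33220619 210.31286354]
 [  0.           0.           1.        ]]
0.1547 {'clock': 0.1, 'joint_positions': array([ 7.57781417e+01,  2.02574499e+01,  9.36229213e+01, -7.19354792e-05,
        6.61895823e+01, -1.36272124e-01]), 'joint_vel': array([-0.0098933 , -0.09769655, -0.15367069,  0.03910459,  0.10550648,
        0.10252987]), 'tau': array([ 1.51064574e-03, -6.06360626e+01, -3.42820036e+01,  2.67054420e-04,
        3.78480079e-03,  4.52019393e-06]), 'tcp_pos': array([0.1520437 , 0.60601315, 0.40406243]), 'ee_rot': array([-1.79999899e+02,  6.99535248e-02,  7.59144429e+01]), 'contact_force': array([ 0.47236465, -0.38538635,  0.66980523]), 'moment': array([ 0.00581168,  0.00031504, -0.01903026]), 'grip_width': 0.08522329953887103}
```

```bash
sed -i "s/^def cap/from scipy.spatial.transform import Rotation as Ro\ndef RM(d): return Ro.from_euler('xyz',np.array(d['rotation']),degrees=True).as_matrix()\ndef cap/; s/R=np.array(d\['rotation'\])/R=RM(d)/; s/np.array(d\['rotation'\]).T/RM(d).T/" h.py; cat h.py | head -20
```

```text
import numpy as np,cv2
from plant import readout,vision,ctrl
from scipy.spatial.transform import Rotation as Ro
def RM(d): return Ro.from_euler('xyz',np.array(d['rotation']),degrees=True).as_matrix()
def cap(n,save=None):
    d=vision.capture(n)
    if save: cv2.imwrite('pics/'+save,cv2.cvtColor(d['img'],cv2.COLOR_RGB2BGR)); np.savez('pics/'+save+'.npz',**{k:np.array(v) for k,v in d.items()})
    return d
def load(s):
    return dict(np.load('pics/'+s+'.npz'))
def pt(d,u,v,z=None):
    K=d['intrinsics'];r=np.array([(u-K[0,2])/K[0,0],(v-K[1,2])/K[1,1],1.])
    R=RM(d);e=np.array(d['eye'])
    if z is None:
        return e+R@(r*d['range_z'][int(round(v)),int(round(u))])
    w=R@r
    return e+w*(z-e[2])/w[2]
def cloud(d):
    K=d['intrinsics'];h,w=d['range_z'].shape
    u,v=np.meshgrid(np.arange(w),np.arange(h))
```

View pics/top0.png

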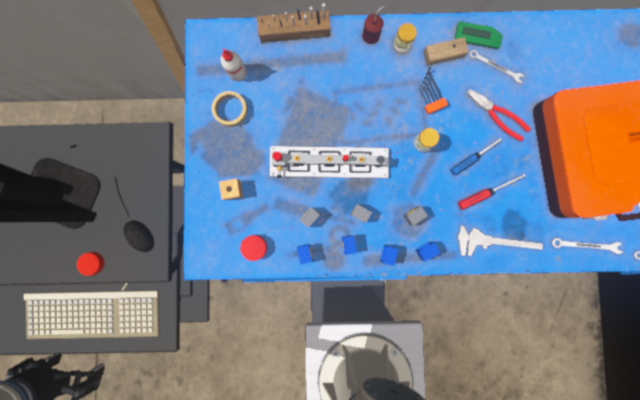

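View pics/side0.png

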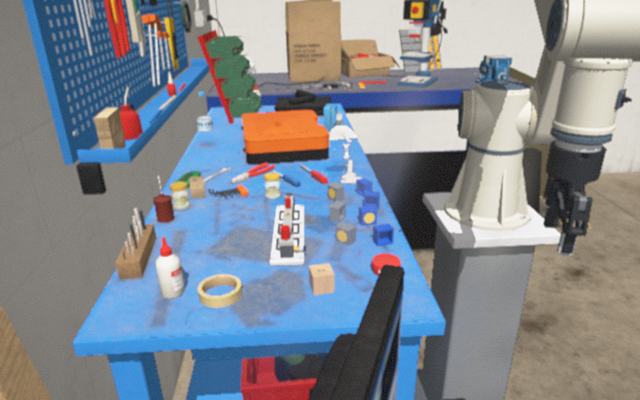

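```bash
python3 - <<'E'
from h import *
crop('top0.png',210,140,450,270,3.3,'c1.png')
crop('side0.png',250,150,420,310,4,'c2.png')
E
```

```text
(no output)
```

View pics/c1.png

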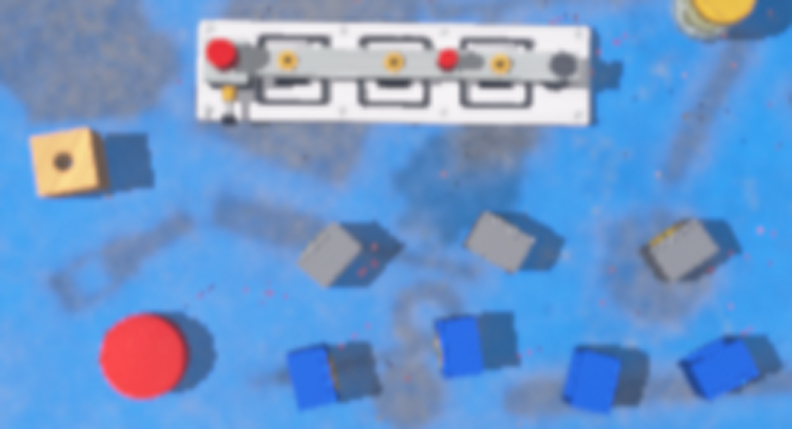

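View pics/c2.png

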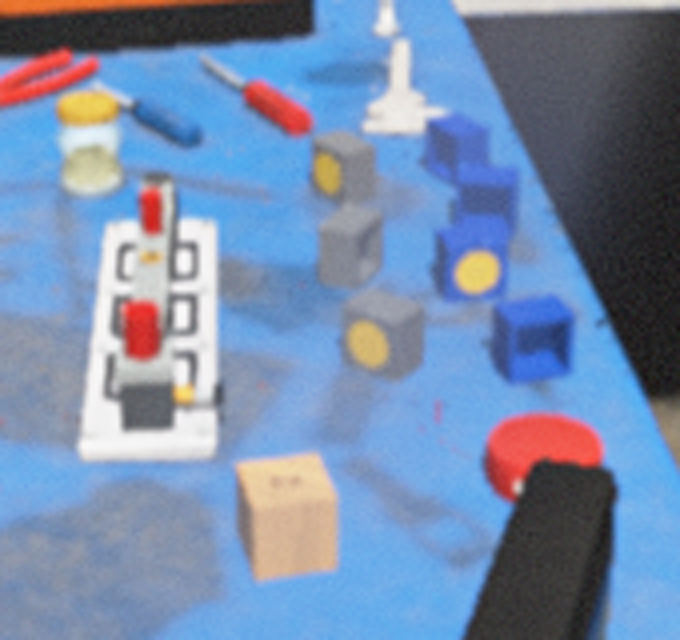

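```bash
python3 - <<'E'
from h import *
d=load('top0.png');P=cloud(d);im=d['img'].astype(int)
hsv=cv2.cvtColor(d['img'],cv2.COLOR_RGB2HSV)
def comps(mask,name,mn=12):
    n,l,s,c=cv2.connectedComponentsWithStats(mask.astype(np.uint8))
    for i in range(1,n):
        if s[i,4]>=mn:
            q=P[l==i];print(name,s[i],c[i].round(1),np.nanmedian(q,0).round(4),np.nanmax(q[:,2]).round(3))
z=P[...,2]
roi=np.zeros(z.shape,bool);roi[140:270,190:450]=1
red=((hsv[...,0]<8)|(hsv[...,0]>172))&(hsv[...,1]>150)&roi
comps(red,'red')
grey=(hsv[...,1]<60)&(z>0.035)&(z<0.06)&roi
comps(grey,'grey');
blue=(z>0.03)&(hsv[...,0]>100)&(hsv[...,0]<125)&(hsv[...,1]>120)&roi
comps(blue,'blue')
comps((z>0.03)&(hsv[...,0]>8)&(hsv[...,0]<30)&(hsv[...,1]>80)&roi,'wood/yel')
comps((z>0.004)&(z<0.03)&(hsv[...,1]<30)&(hsv[...,2]>200)&roi,'white',30)
print('floor',np.nanmedian(z[180:200,300:330]))
# tall stuff in bar sweep
r=np.zeros(z.shape,bool);r[15:150,330:450]=1
comps(r&(z>0.02),'tall',20)
E
```

```text
red [273 152   8   8  51] [276.6 155.8] [0.5989 0.2177 0.0931] 0.096
red [343 156   5   5  17] [345.2 157.6] [0.59   0.0435 0.0919] 0.094
red [241 236  25  24 483] [253.2 247.5] [0.3644 0.2928 0.0305] 0.036
grey [416 140  17  10  39] [421.7 145.2] [ 0.6252 -0.1608  0.0504] 0.057
grey [272 151  16  15  62] [281.4 160.3] [0.5887 0.2084 0.0583] 0.06
grey [299 154  18   9  54] [307.  157.5] [0.6004 0.1438 0.0588] 0.06
grey [316 154  30  10  67] [329.9 160.7] [0.5865 0.0845 0.0586] 0.06
grey [352 155   7   9  23] [355.2 159.9] [0.5895 0.0154 0.0594] 0.06
grey [367 155   9   9  20] [370.6 158.4] [ 0.5939 -0.0255  0.059 ] 0.06
grey [374 161  12   6  25] [379.3 163.6] [ 0.579  -0.0494  0.0513] 0.059
grey [351 205  20  17 201] [360.9 212.7] [0.4498 0.0026 0.0465] 0.051
grey [406 207  21  18 219] [416.2 215.3] [ 0.4407 -0.1433  0.0463] 0.051
grey [300 208  19  18 199] [309.2 216.5] [0.4441 0.1406 0.0465] 0.052
blue [342 235  15  20 220] [348.9 244.4] [0.3683 0.0368 0.0468] 0.053
blue [418 242  22  19 238] [428.8 251.4] [ 0.3453 -0.1728  0.0466] 0.051
blue [297 244  16  20 222] [304.1 253.8] [0
[... 606 characters left out ...]
75 0.1082 0.0149] 0.022
white [291 165  16   5  58] [299.3 167.6] [0.5783 0.1647 0.0151] 0.02
white [285 165 103  13 635] [342.3 172.5] [0.5613 0.0431 0.0145] 0.021
white [321 165  17   6  62] [329.3 167.7] [0.5765 0.083  0.0145] 0.022
white [352 166  17   5  69] [360.3 168.3] [ 0.5739 -0.0012  0.0151] 0.022
floor 0.0007698953101700212
tall [363  15  21  26 437] [372.6  27. ] [ 0.9487 -0.0411  0.0712] 0.106
tall [394  23  23  28 466] [405.   36.1] [ 0.9204 -0.1276  0.0742] 0.08
tall [425  40  25  23 422] [437.9  51.2] [ 0.8921 -0.2243  0.0355] 0.04
tall [427  97  21  15 113] [436.4 104.5] [ 0.7457 -0.2174  0.0213] 0.025
tall [415 128  25  22 408] [426.8 138.6] [ 0.6402 -0.1725  0.0751] 0.081
```

```bash
python3 - <<'E'
from h import *
crop('top0.png',262,142,302,182,12,'c3.png')
crop('top0.png',212,172,252,206,12,'c4.png')
d=load('top0.png');P=cloud(d);z=P[...,2]
hsv=cv2.cvtColor(d['img'],cv2.COLOR_RGB2HSV)
# covers rect
for nm,(u0,v0,w,h) in dict(A=(297,205,26,25),B=(348,202,27,24),C=(402,203,28,25)).items():
    m=np.zeros(z.shape,bool);m[v0:v0+h,u0:u0+w]=1
    m&=(z>0.04)
    q=P[m][:,:2].astype(np.float32)
    (c,s,a)=cv2.minAreaRect(q);print(nm,np.round(c,4),np.round(s,4),round(a,1),m.sum(), 'pcaC',q.mean(0).round(4))
# white plate rect
m=np.zeros(z.shape,bool);m[140:185,262:396]=1
m&=(z>0.008)&(z<0.03)&(hsv[...,1]<60)&(hsv[...,2]>120)
q=P[m][:,:2].astype(np.float32);c,s,a=cv2.minAreaRect(q);print('plate',c,s,a)
for k in (169,84,0):pass
m=np.zeros(z.shape,bool);m[176:205,214:248]=1;m&=(z>0.04)
q=P[m][:,:2].astype(np.float32);print('stand',cv2.minAreaRect(q),q.mean(0))
E
```

```text
A [0.4439 0.1402] [0.0323 0.0451] 44.1 209 pcaC [0.4435 0.1401]
B [0.4507 0.0025] [0.0457 0.032 ] 57.6 213 pcaC [0.4506 0.0025]
C [ 0.4411 -0.1442] [0.0323 0.0474] 32.0 220 pcaC [ 0.4411 -0.1443]
plate (0.5954011678695679, 0.08441439270973206) (0.3290257155895233, 0.0847153589129448) 87.90532684326172
stand ((0.5233081579208374, 0.3523821234703064), (0.04802607744932175, 0.04833498224616051), 8.778946876525879) [0.52315766 0.35202062]
```

View pics/c3.png

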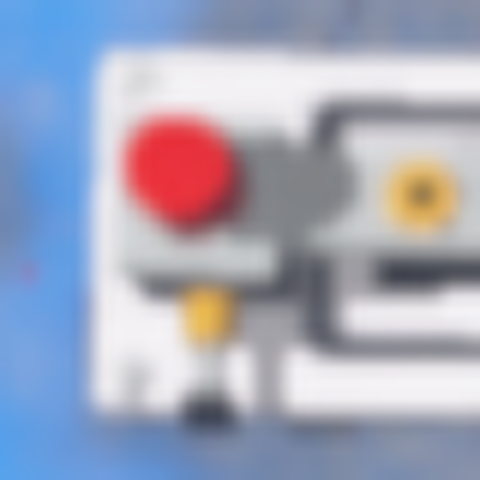

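View pics/c4.png

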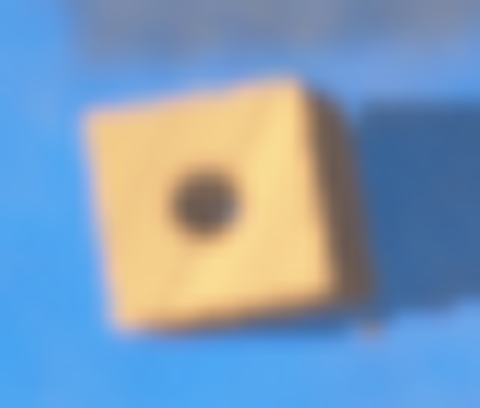

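```bash
python3 - <<'E'
from h import *
d=load('top0.png')
f=lambda c:(c+.5)/12-.5
print(pt(d,262+f(178),142+f(163),.092),pt(d,212+f(205),172+f(203),.048))
s=load('side0.png');P=cloud(s)
crop('side0.png',250,180,350,310,6,'c5.png')
E
```

```text
[0.60132086 0.2190407  0.092     ] [0.5225084 0.3535727 0.048    ]
```

View pics/c5.png

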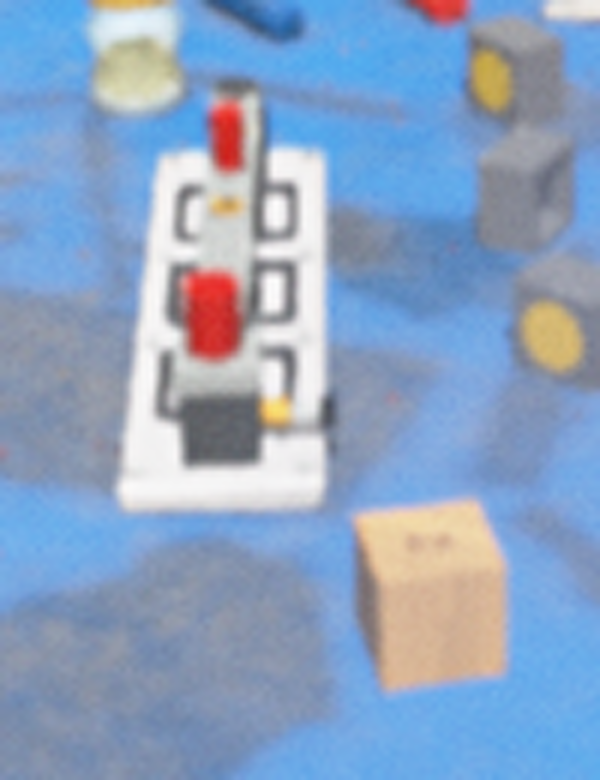

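```bash
python3 -m handwheel '[[0.03,-0.026,0,0,0],[0.03,-0.026,0,0,0],[0.03,-0.026,0,0,0],[0.03,-0.026,0,0,0],[0.03,-0.026,0,0,0]]'; python3 -m handwheel '[[0.03,-0.026,0,3,0],[0.03,-0.026,0,3,0],[0.03,-0.026,0,3,0],[0.03,-0.026,0,3,0],[0.03,-0.026,0,0,0]]'; python3 -m handwheel '[[0.03,-0.026,-0.02,0,0.3],[0.03,-0.026,-0.02,0,0.3],[0.03,-0.026,-0.02,0,0.3],[0.03,-0.026,-0.02,0,0.3],[0.03,-0.026,-0.02,0,0.3]]'
```

```text
clock: 0.6
tcp_pos: [0.303, 0.475, 0.4044]
ee_rot: [-180.0, 0.0, 75.9]
contact_force: [0.9, 0.3, 0.3]
grip_width: 0.0853
clock: 1.1
tcp_pos: [0.453, 0.3449, 0.4045]
ee_rot: [-180.0, 0.0, 88.0]
contact_force: [-0.2, 0.3, 0.8]
grip_width: 0.0854
clock: 1.6
tcp_pos: [0.603, 0.2149, 0.3035]
ee_rot: [-180.0, 0.0, 87.9]
contact_force: [1.0, 0.3, 0.6]
grip_width: 0.0599
```

```bash
python3 -m handwheel '[[-0.002,0.004,-0.02,0,0.3],[0,0,-0.02,0,0.3],[0,0,-0.02,0,0.3],[0,0,-0.007,0,0.3],[0,0,0,0,0.3]]'; python3 -m handwheel '[[0,0,0,0,1],[0,0,0,0,1],[0,0,0,0,1],[0,0,0,0,1],[0,0,0,0,1]]'
```

```text
clock: 2.1
tcp_pos: [0.5996, 0.2201, 0.2365]
ee_rot: [-179.9, 0.1, 87.9]
contact_force: [0.1, -0.4, 1.4]
grip_width: 0.0595
clock: 2.6
tcp_pos: [0.6005, 0.2203, 0.2389]
ee_rot: [179.9, -0.0, 87.9]
contact_force: [-1.4, -0.6, 6.3]
grip_width: 0.0224
```

```bash
python3 - <<'E'
from h import *
cap('side','s1.png');crop('s1.png',230,160,350,310,5,'s1c.png');print(readout.get_state()['contact_force'])
E
```

```text
[-0.27412282 -0.31960615  6.36357248]
```

View pics/s1c.png

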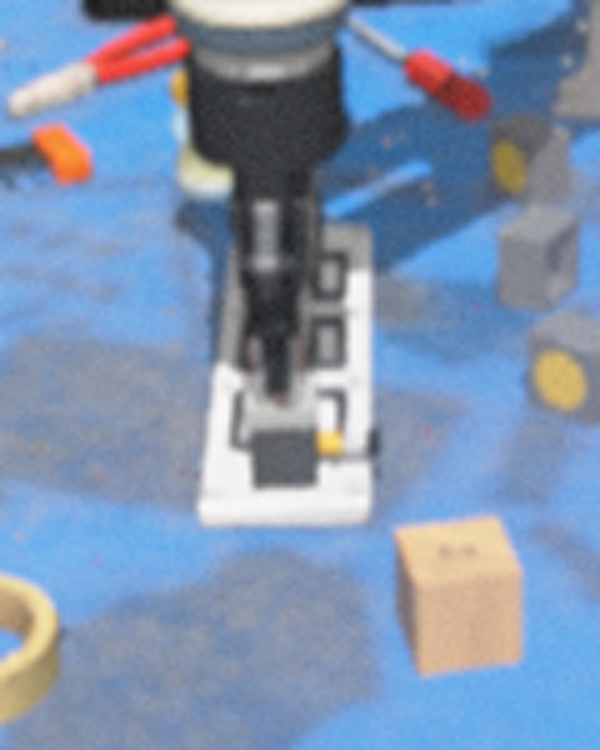

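```bash
python3 -m handwheel '[[0,0,0.005,0,1],[0,0,0.01,0,1],[0,0,0.01,0,1],[0,0,0.015,0,1],[0,0,0.02,0,1]]'; python3 -m handwheel '[[0,0,0.02,0,1],[0,0,0.01,0,1],[0,0,0,0,1],[0,0,0,0,1],[0,0,0,0,1]]'; python3 - <<'E'
from h import *
d=cap('side','s2.png');crop('s2.png',230,130,350,280,5,'s2c.png');print(readout.get_state()['contact_force'])
E
```

```text
clock: 3.15
tcp_pos: [0.5998, 0.2202, 0.2988]
ee_rot: [-180.0, 0.0, 87.9]
contact_force: [0.3, -0.2, -1.5]
grip_width: 0.0221
clock: 3.65
tcp_pos: [0.5997, 0.2201, 0.3267]
ee_rot: [-179.9, 0.0, 87.9]
contact_force: [0.4, -0.3, -1.9]
grip_width: 0.0219
[ 0.31770979 -0.10714603 -0.39789173]
```

View pics/s2c.png

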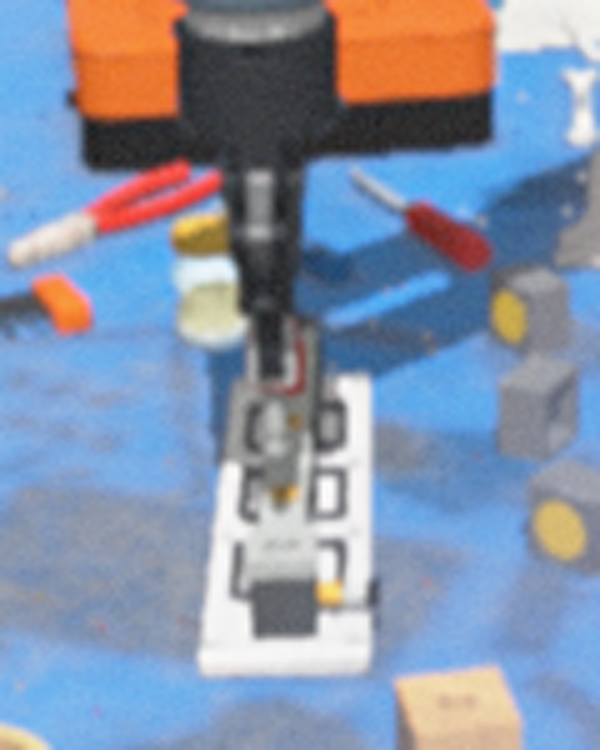

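```bash
python3 -m handwheel '[[-0.02,0.034,0,0,1],[-0.02,0.034,0,0,1],[-0.02,0.034,0,0,1],[-0.0187,0.0325,0,0,1],[0,0,0,0,1]]'; python3 -m handwheel '[[0,0,-0.02,0,1],[0,0,-0.02,0,1],[0,0,-0.008,0,1],[0,0,0,0,1],[0,0,0,0,1]]'; python3 - <<'E'
from h import *
d=cap('side','s3.png');crop('s3.png',270,190,370,310,6,'s3c.png');print(readout.get_state()['contact_force'])
d=cap('top','t3.png');crop('t3.png',200,160,270,220,8,'t3c.png')
E
```

```text
clock: 4.2
tcp_pos: [0.5192, 0.3579, 0.3268]
ee_rot: [-179.9, -0.0, 88.1]
contact_force: [-0.0, -1.0, 0.5]
grip_width: 0.0221
clock: 4.7
tcp_pos: [0.5218, 0.3545, 0.2799]
ee_rot: [180.0, 0.0, 87.9]
contact_force: [0.5, 0.6, 0.3]
grip_width: 0.0222
[ 0.02147677 -0.01847509 -0.41265858]
```

View pics/s3c.png

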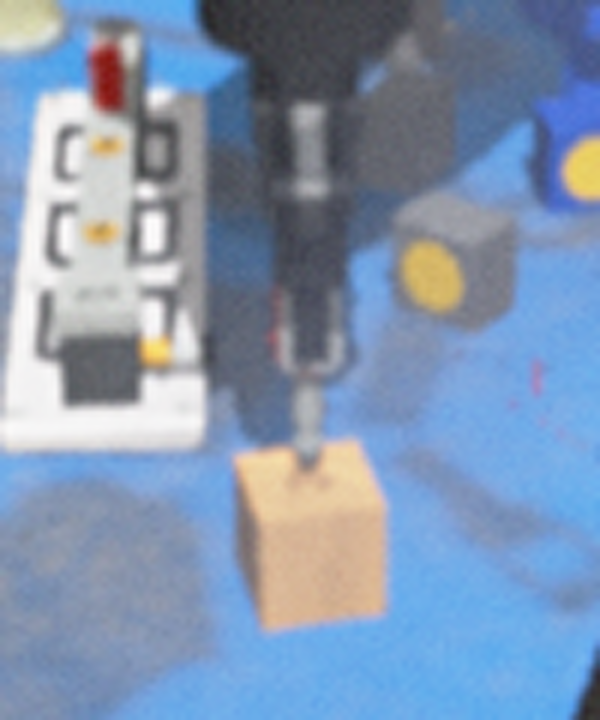

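View pics/t3c.png

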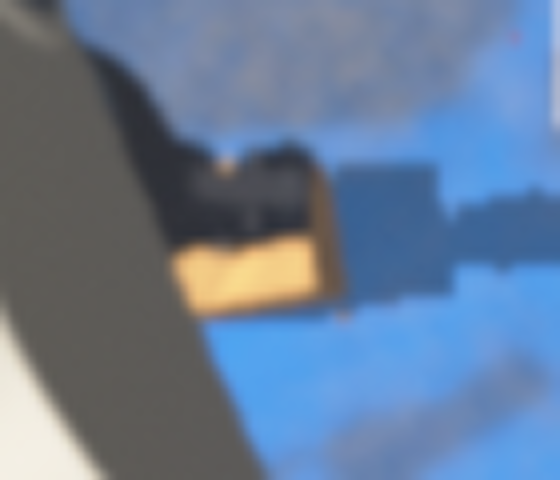

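```bash
cat >> h.py <<'E'
def proj(d,p):
    q=RM(d).T@(np.array(p)-np.array(d['eye']));K=d['intrinsics'];return np.array([K[0,0]*q[0]/q[2]+K[0,2],K[1,1]*q[1]/q[2]+K[1,2]])
E
python3 - <<'E'
from h import *
s=load('s3.png')
for p in [(.5225,.3536,.048),(.5218,.3545,.056),(.5218,.3545,.1),(.601,.219,.06)]:
    print(p,((proj(s,p)-[270,190]+.5)*6-.5).round(0))
s0=load('side0.png')
crop('side0.png',300,255,345,300,14,'s0h.png');crop('s3.png',300,245,345,290,14,'s3h.png')
f=lambda c:(c+.5)/6-.5
print('hole side',pt(s0,250+f(430),180+f(542),.048))
print('pinhead mid side c5',pt(s0,250+f(213),180+f(315),.076))
E
```

```text
(0.5225, 0.3536, 0.048) [310. 482.]
(0.5218, 0.3545, 0.056) [312. 465.]
(0.5218, 0.3545, 0.1) [310. 362.]
(0.601, 0.219, 0.06) [ 97. 291.]
hole side [0.52251549 0.35370429 0.048     ]
pinhead mid side c5 [0.60171747 0.21750099 0.076     ]
```

View pics/s3h.png

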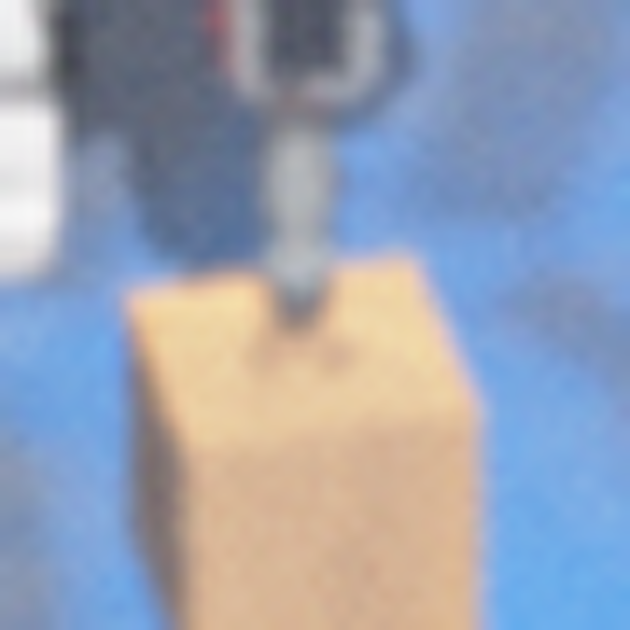

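View pics/s0h.png

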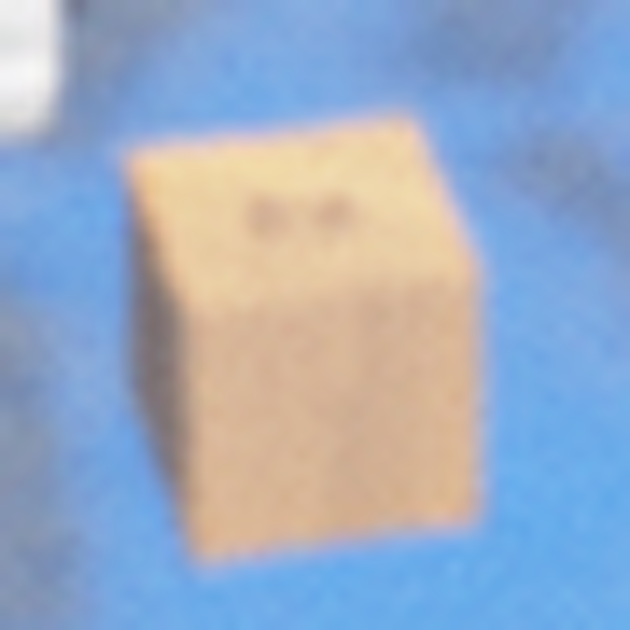

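```bash
python3 -m handwheel '[[0,0,-0.01,0,1],[0,0,-0.01,0,1],[0,0,-0.01,0,1],[0,0,-0.01,0,1],[0,0,-0.008,0,1]]'; python3 -m handwheel '[[0,0,0,0,1],[0,0,0,0,1],[0,0,0,0,1],[0,0,0,0,1],[0,0,0,0,1]]'
```

```text
clock: 5.3
tcp_pos: [0.5211, 0.3546, 0.2303]
ee_rot: [-179.9, 0.0, 87.9]
contact_force: [0.1, -0.6, -1.7]
grip_width: 0.0219
clock: 5.8
tcp_pos: [0.5215, 0.3548, 0.2321]
ee_rot: [180.0, -0.0, 87.9]
contact_force: [0.1, -0.2, -1.3]
grip_width: 0.0221
```

```bash
python3 -m handwheel '[[0,0,-0.003,0,1],[0,0,-0.001,0,1],[0,0,0,0,1],[0,0,0,0,1],[0,0,0,0,1]]'; python3 -m handwheel '[[0,0,0,0,0.3],[0,0,0,0,0.3],[0,0,0,0,0.3],[0,0,0,0,0.3],[0,0,0,0,0.3]]';python3 -m handwheel '[[0,0,0.03,0,0.3],[0,0,0.04,0,0.3],[0,0,0.04,0,0.3],[0.02,-0.04,0,0,1],[0.02,-0.04,0,0,1]]'; python3 - <<'E'
from h import *
d=cap('side','s4.png');crop('s4.png',230,130,370,300,4,'s4c.png');print(readout.get_state()['contact_force'])
E
```

```text
clock: 6.3
tcp_pos: [0.5214, 0.3547, 0.2277]
ee_rot: [-180.0, 0.0, 87.9]
contact_force: [-0.3, -0.3, -0.5]
grip_width: 0.0221
clock: 6.8
tcp_pos: [0.5214, 0.3547, 0.2277]
ee_rot: [180.0, -0.0, 87.9]
contact_force: [0.5, -0.2, -0.4]
grip_width: 0.0596
clock: 7.3
tcp_pos: [0.5618, 0.2749, 0.3397]
ee_rot: [179.8, -0.1, 88.1]
contact_force: [0.2, 0.1, -1.1]
grip_width: 0.0318
[ 1.19156864 -4.56821282 -0.41855363]
```

View pics/s4c.png

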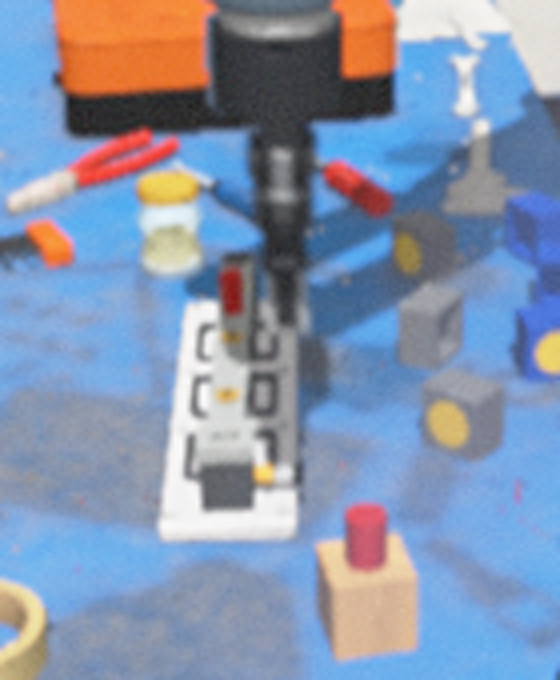

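```bash
python3 -m handwheel '[[0.003,-0.023,0,-8.5,0.65],[0.003,-0.023,0,-8.5,0.65],[0.003,-0.023,0,-8.5,0.65],[0.003,-0.023,0,-8.5,0.65],[0.003,-0.023,0,-8.5,0.65]]'; python3 -m handwheel '[[0.003,-0.023,0,-8.5,0.65],[0.003,-0.023,0,-8.5,0.65],[0.003,-0.023,0,-8.5,0.65],[0.003,-0.023,0,-8.5,0.65],[0.003,-0.023,0,-8.5,0.65]]';python3 -m handwheel '[[0.002,-0.0024,-0.01,-5,0.65],[0,0,-0.03,0,0.65],[0,0,-0.03,0,0.65],[0,0,-0.02,0,0.65],[0,0,-0.008,0,0.65]]'
```

```text
clock: 7.85
tcp_pos: [0.5763, 0.1589, 0.3376]
ee_rot: [-180.0, 0.0, 45.1]
contact_force: [-0.6, 0.1, -0.2]
grip_width: 0.0296
clock: 8.35
tcp_pos: [0.5914, 0.0439, 0.3376]
ee_rot: [-180.0, 0.0, 2.6]
contact_force: [0.0, -0.0, -0.5]
grip_width: 0.03
clock: 8.85
tcp_pos: [0.5925, 0.0423, 0.2376]
ee_rot: [180.0, 0.2, -2.1]
contact_force: [0.7, -0.2, 0.3]
grip_width: 0.0298
```

```bash
python3 -c "
import numpy as np
p=np.radians(2.2+8*np.arange(11));X=.093*np.c_[np.sin(p),np.cos(p)];print(np.diff(X,axis=0).round(4).tolist())"
```

```text
[[0.0129, -0.0014], [0.0126, -0.0032], [0.012, -0.0049], [0.0112, -0.0065], [0.0102, -0.008], [0.009, -0.0094], [0.0076, -0.0105], [0.0061, -0.0115], [0.0044, -0.0122], [0.0027, -0.0127]]
```

```bash
python3 -m handwheel '[[0.0129,-0.0014,0,-8,0.65],[0.0126,-0.0032,0,-8,0.65],[0.012,-0.0049,0,-8,0.65],[0.0112,-0.0065,0,-8,0.65],[0.0102,-0.008,0,-8,0.65]]'; python3 -m handwheel '[[0.009,-0.0094,0,-8,0.65],[0.0076,-0.0105,0,-8,0.65],[0.0061,-0.0115,0,-8,0.65],[0.0044,-0.0122,0,-8,0.65],[0.0027,-0.0127,0,-8,0.65]]'; python3 -m handwheel '[[0,0,0,0,0.65],[0,0,0.02,0,0.65],[0,0,0.04,0,0.65],[0,0,0.04,0,0.65],[-0.04,0,0,0,0.65]]'
```

```text
clock: 9.35
tcp_pos: [0.6528, 0.0185, 0.2402]
ee_rot: [-180.0, 0.0, -42.4]
contact_force: [-1.9, 0.8, -0.0]
grip_width: 0.03
clock: 9.85
tcp_pos: [0.6826, -0.038, 0.2403]
ee_rot: [-180.0, 0.0, -82.4]
contact_force: [-2.0, 1.5, 0.0]
grip_width: 0.0298
clock: 10.35
tcp_pos: [0.6468, -0.0375, 0.3467]
ee_rot: [-179.2, -0.2, -81.8]
contact_force: [1.0, -0.4, 0.4]
grip_width: 0.03
```

```bash
python3 - <<'E'
from h import *
cap('side','s5.png');cap('top','t5.png')
crop('side0.png',300,150,400,250,7,'x.png')
E
```

```text
(no output)
```

View pics/s5.png

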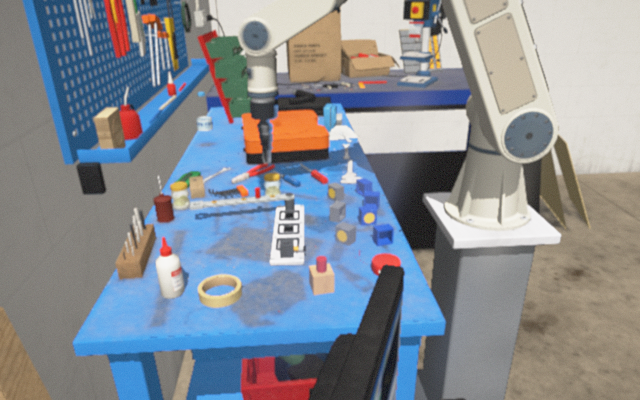

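View pics/t5.png

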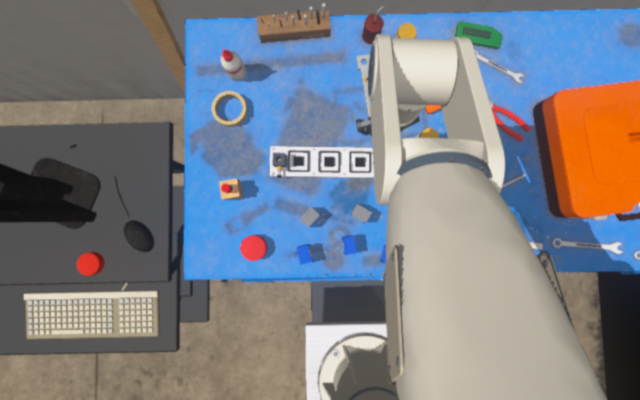

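```bash
python3 -m handwheel '[[-0.022,0.0256,0,4.5,1],[-0.022,0.0256,0,4.5,1],[-0.022,0.0256,0,4.5,1],[-0.022,0.0256,0,4.5,1],[-0.022,0.0256,0,4.5,1]]'; python3 -m handwheel '[[-0.022,0.0256,-0.02,4.5,1],[-0.022,0.0256,-0.02,4.5,1],[-0.02,0.0256,-0.02,4.5,1],[0,0,-0.02,0,1],[0,0,-0.02,0,1]]';  python3 -m handwheel '[[0,0,-0.02,0,1],[0,0,-0.01,0,1],[0,0,-0.006,0,1],[0,0,0,0,1],[0,0,0,0,1]]'
```

```text
clock: 10.95
tcp_pos: [0.531, 0.0913, 0.3398]
ee_rot: [-180.0, 0.0, -59.2]
contact_force: [0.0, 0.2, 0.2]
grip_width: -0.0001
clock: 11.45
tcp_pos: [0.4673, 0.1681, 0.2392]
ee_rot: [-180.0, -0.0, -45.7]
contact_force: [0.5, -0.1, -0.5]
grip_width: -0.0001
clock: 11.95
tcp_pos: [0.4684, 0.1669, 0.2042]
ee_rot: [-180.0, -0.0, -46.1]
contact_force: [0.6, 0.4, 0.5]
grip_width: -0.0001
```

```bash
python3 - <<'E'
from h import *
cap('side','s6.png');crop('s6.png',280,150,410,270,6,'s6c.png')
E
```

```text
(no output)
```

View pics/s6c.png

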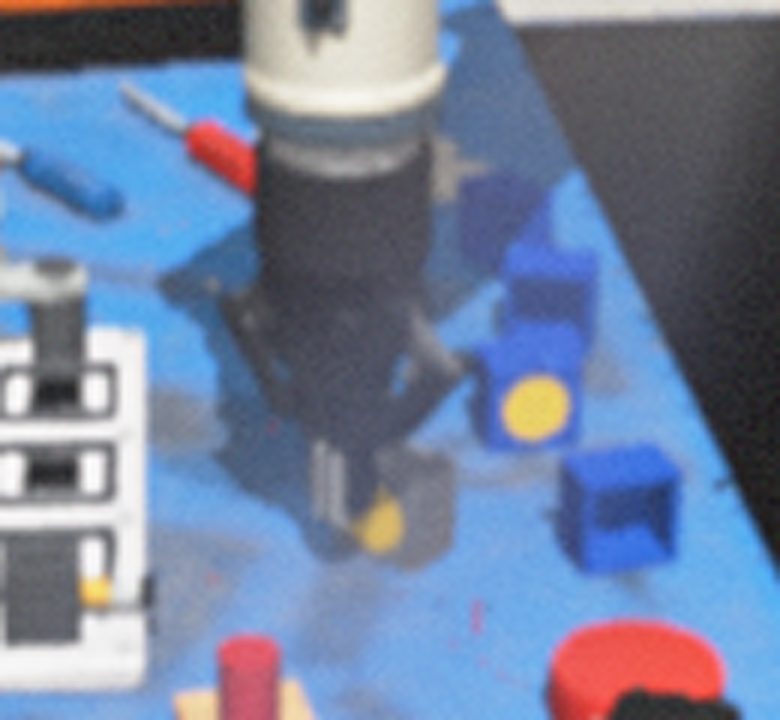

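```bash
python3 -m handwheel '[[0,0,0.005,0,1],[-0.0055,-0.0055,0,0,1],[-0.0085,-0.0085,0.008,0,1],[-0.0085,-0.0085,0.008,0,1],[-0.0085,-0.0085,0.006,0,1]]'; python3 - <<'E'
from h import *
cap('side','s7.png');crop('s7.png',280,150,410,270,6,'s7c.png')
E
```

```text
clock: 12.5
tcp_pos: [0.4361, 0.1349, 0.2316]
ee_rot: [-180.0, -0.0, -46.1]
contact_force: [0.2, 0.6, -0.9]
grip_width: -0.0
```

View pics/s7c.png

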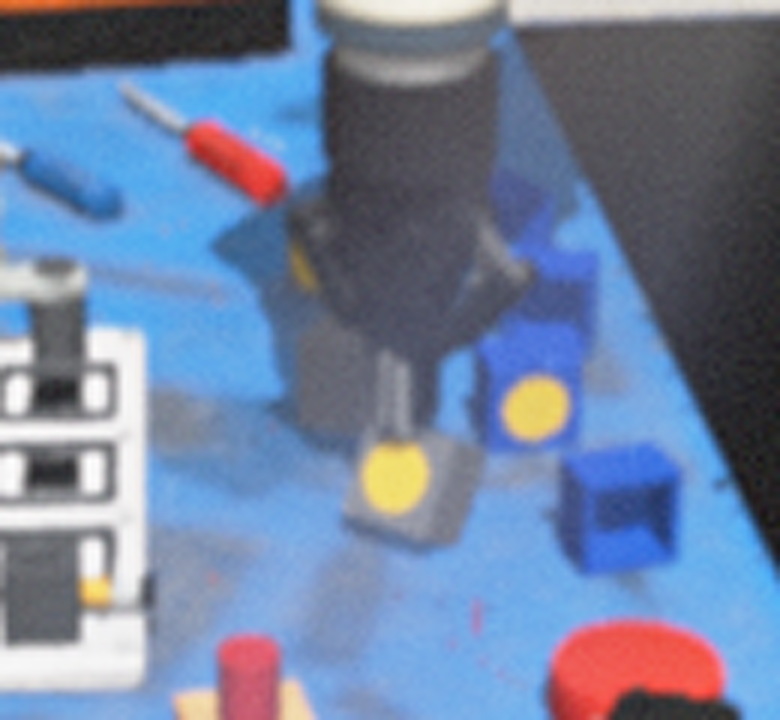

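```bash
python3 -m handwheel '[[-0.0085,-0.0085,0.002,0,1],[-0.0085,-0.0085,0,0,1],[-0.0085,-0.0085,0,0,1],[0,0,0.03,0,1],[0,0,0.04,0,1]]'; python3 - <<'E'
from h import *
cap('side','s8.png');crop('s8.png',280,150,410,270,6,'s8c.png')
E
```

```text
clock: 13.05
tcp_pos: [0.4099, 0.1094, 0.3017]
ee_rot: [179.7, 0.1, -46.1]
contact_force: [0.3, 0.3, -0.0]
grip_width: 0.0002
```

View pics/s8c.png

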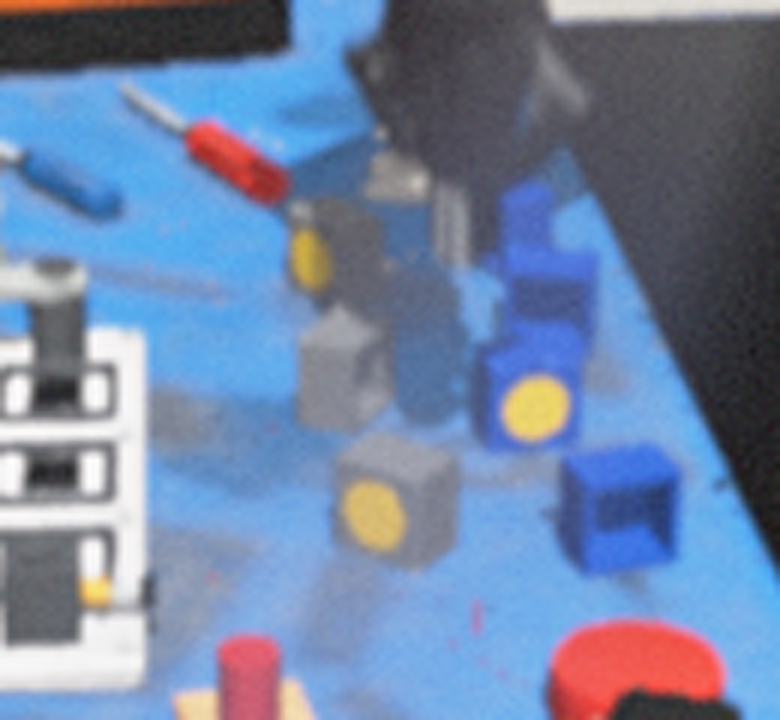

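```bash
cat >> h.py <<'E'
def rects(d,zlo=.024,zhi=.06,roi=(190,175,450,270),mn=60):
    P=cloud(d);z=P[...,2];hsv=cv2.cvtColor(d['img'],cv2.COLOR_RGB2HSV)
    m=np.zeros(z.shape,bool);m[roi[1]:roi[3],roi[0]:roi[2]]=1
    m&=(z>zlo)&(z<zhi)&((hsv[...,1]<70)|((hsv[...,0]>10)&(hsv[...,0]<35)))
    n,l,s,c=cv2.connectedComponentsWithStats(m.astype(np.uint8))
    for i in range(1,n):
        if s[i,4]>=mn:
            q=P[l==i];zt=np.percentile(q[:,2],70);q=q[q[:,2]>zt-.008]
            (c_,s_,a)=cv2.minAreaRect(q[:,:2].astype(np.float32))
            print(c[i].round(0),'xy',np.round(c_,4),'size',np.round(s_,4),'ang',round(a,1),'ztop',zt.round(4),'mean',q[:,:2].mean(0).round(4))
E
python3 - <<'E'
from h import *
d=cap('top','t8.png');crop('t8.png',210,140,450,270,3.3,'t8c.png');rects(d)
E
```

```text
[231. 189.] xy [0.5232 0.3523] size [0.0484 0.0483] ang 9.1 ztop 0.0495 mean [0.5226 0.3484]
[363. 213.] xy [0.4511 0.002 ] size [0.0449 0.0313] ang 54.3 ztop 0.0477 mean [ 0.4505 -0.0026]
[416. 215.] xy [ 0.441  -0.1442] size [0.0319 0.0455] ang 33.0 ztop 0.0474 mean [ 0.4407 -0.1434]
```

View pics/t8c.png

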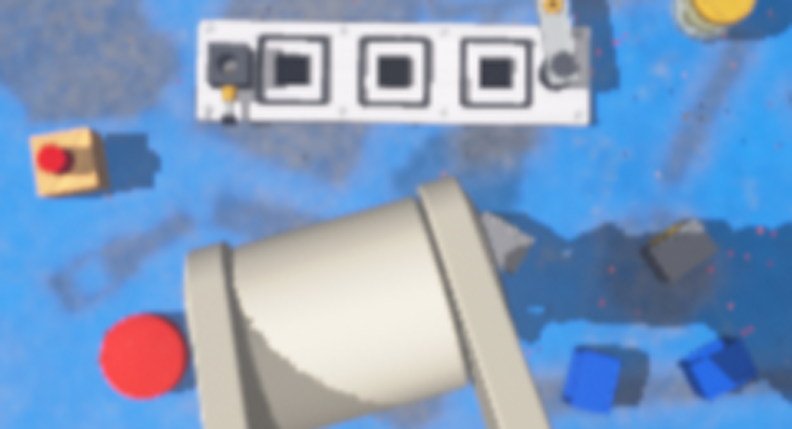

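```bash
python3 -m handwheel '[[0.03,0.029,0,0,1],[0.0295,0.029,0,0,1],[0,0,-0.04,0,1],[0,0,-0.04,0,1],[0,0,-0.012,0,1]]'; python3 -m handwheel '[[0,0,0,0,1],[0,0,0,0,1],[-0.0055,-0.0055,0,0,1],[-0.0085,-0.0085,0.002,0,1],[-0.0085,-0.0085,0.002,0,1]]';python3 -m handwheel '[[-0.0085,-0.0085,0.003,0,1],[-0.0085,-0.0085,0,0,1],[-0.0085,-0.0085,0,0,1],[-0.0085,-0.0085,0,0,1],[0,0,0,0,1]]'; python3 - <<'E'
from h import *
cap('side','s9.png');crop('s9.png',280,150,410,270,6,'s9c.png')
E
```

```text
clock: 13.65
tcp_pos: [0.469, 0.1675, 0.2069]
ee_rot: [179.7, 0.2, -46.1]
contact_force: [-0.5, -0.9, 0.1]
grip_width: 0.0
clock: 14.15
tcp_pos: [0.4479, 0.1451, 0.2157]
ee_rot: [-179.9, -0.0, -46.1]
contact_force: [-0.3, -0.4, 0.8]
grip_width: -0.0001
clock: 14.65
tcp_pos: [0.413, 0.1107, 0.2174]
ee_rot: [179.9, 0.1, -46.1]
contact_force: [-0.8, 0.3, 0.4]
grip_width: 0.0001
```

View pics/s9c.png

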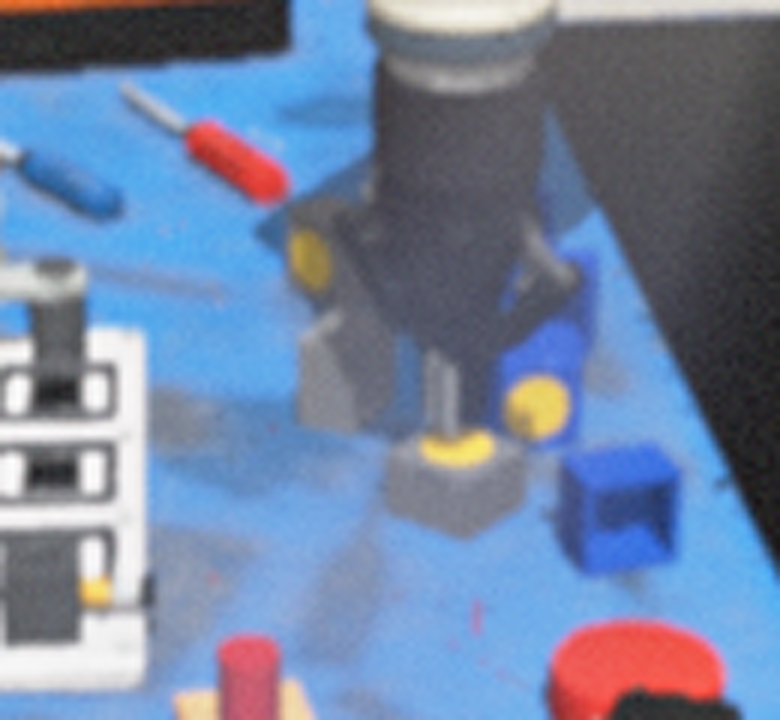

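```bash
python3 -m handwheel '[[0,0,0.04,0,1],[0,0,0.04,0,1],[0.01,-0.04,0,-4,1],[0.01,-0.04,0,-4,1],[0.01,-0.04,0,-3.4,1]]'; python3 -m handwheel '[[0.01,-0.04,0,0,1],[0.01,-0.04,0,0,1],[0.009,-0.035,-0.01,0,1],[0,0,-0.03,0,1],[0,0,-0.03,0,1]]';python3 -m handwheel '[[0,0,-0.018,0,1],[0,0,0,0,1],[0,0,0,0,1],[0,0,0,0,1],[0,0,0,0,1]]'
```

```text
clock: 15.2
tcp_pos: [0.4454, -0.0091, 0.2983]
ee_rot: [-179.9, -0.1, -57.6]
contact_force: [0.5, 0.7, 0.4]
grip_width: -0.0002
clock: 15.7
tcp_pos: [0.4747, -0.1245, 0.2273]
ee_rot: [-179.9, -0.1, -57.6]
contact_force: [0.2, -0.1, 0.1]
grip_width: -0.0
clock: 16.2
tcp_pos: [0.4742, -0.1232, 0.2108]
ee_rot: [-179.9, -0.1, -57.5]
contact_force: [0.2, -0.2, -0.6]
grip_width: -0.0002
```

```bash
python3 - <<'E'
from h import *
cap('side','s10.png');crop('s10.png',280,130,410,250,6,'s10c.png')
d=cap('top','t10.png');rects(d);crop('t10.png',210,140,450,270,3.3,'t10c.png')
E
```

```text
[231. 189.] xy [0.5232 0.3527] size [0.0481 0.0489] ang 9.2 ztop 0.0492 mean [0.5225 0.3491]
[361. 213.] xy [0.4505 0.0023] size [0.0458 0.0316] ang 58.1 ztop 0.0479 mean [0.4504 0.0026]
[322. 229.] xy [0.4105 0.1071] size [0.0437 0.0437] ang 43.7 ztop 0.0342 mean [0.4105 0.1068]
```

View pics/s10c.png

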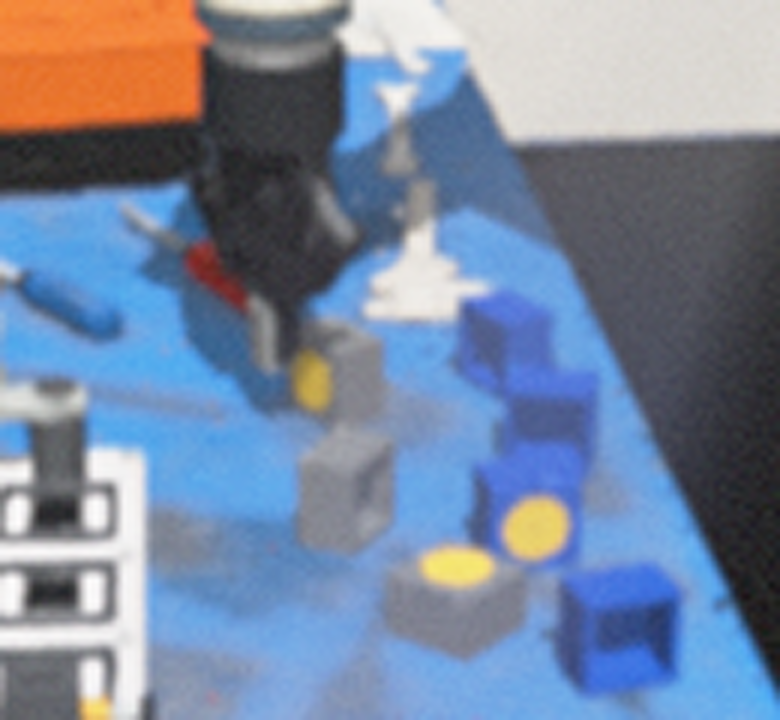

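View pics/t10c.png

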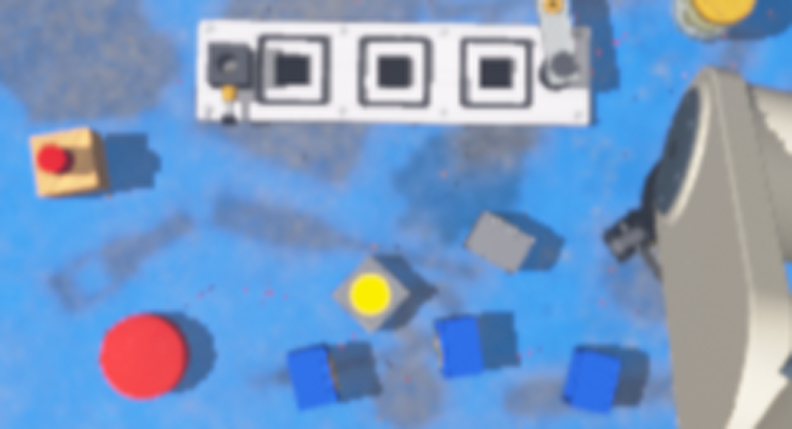

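```bash
python3 -m handwheel '[[-0.007,-0.0045,-0.001,0,1],[-0.0101,-0.0064,0.002,0,1],[-0.0101,-0.0064,0.002,0,1],[-0.0101,-0.0064,0.003,0,1],[-0.0101,-0.0064,0,0,1]]';python3 -m handwheel '[[-0.0101,-0.0064,0,0,1],[-0.0101,-0.0064,0,0,1],[0,0,0,0,1],[0,0,0.03,0,1],[0,0,0.04,0,1]]'; python3 - <<'E'
from h import *
cap('side','s11.png');crop('s11.png',280,130,410,250,6,'s11c.png')
E
```

```text
clock: 16.8
tcp_pos: [0.4251, -0.154, 0.2161]
ee_rot: [-180.0, -0.0, -57.5]
contact_force: [0.5, 0.6, 0.1]
grip_width: -0.0003
clock: 17.3
tcp_pos: [0.4053, -0.1659, 0.2851]
ee_rot: [179.9, 0.2, -57.5]
contact_force: [0.1, -0.1, 0.7]
grip_width: 0.0001
```

View pics/s11c.png

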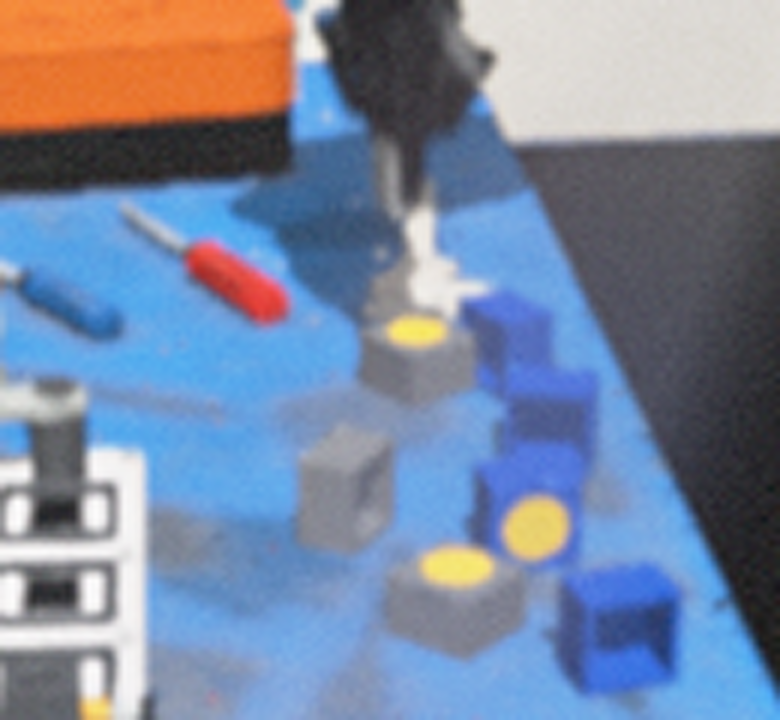

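```bash
python3 -m handwheel '[[0.006,0.021,0,-8,0],[0.006,0.021,0,-8,0],[0.006,0.021,0,-8,0],[0.006,0.021,0,-8,0],[0.006,0.021,0,-8,0]]';python3 -m handwheel '[[0.006,0.021,0,-8,0],[0.006,0.021,0,-8,0],[0.004,0.021,-0.01,-8.4,0],[0,0,-0.03,0,0],[0,0,-0.03,0,0]]'; python3 -m handwheel '[[0,0,-0.02,0,0],[0,0,-0.005,0,0],[0,0,0,0,0],[0,0,0,0,0],[0,0,0,0,0]]'
```

```text
clock: 17.85
tcp_pos: [0.4364, -0.0601, 0.2857]
ee_rot: [-180.0, 0.0, -97.8]
contact_force: [-0.2, -0.2, 0.5]
grip_width: 0.072
clock: 18.35
tcp_pos: [0.4527, 0.0027, 0.2154]
ee_rot: [-179.9, 0.1, -121.8]
contact_force: [0.2, -0.3, -0.2]
grip_width: 0.0855
clock: 18.85
tcp_pos: [0.4525, 0.0019, 0.1917]
ee_rot: [-179.9, 0.1, -121.9]
contact_force: [0.5, 0.9, 0.5]
grip_width: 0.0855
```

```bash
python3 -m handwheel '[[0,0,0,0,1],[0,0,0,0,1],[0,0,0,0,1],[0,0,0,0,1],[0,0,0,0,1]]'; python3 -m handwheel '[[0,0,0.008,0,1],[0.022,0,0,0,1],[0.022,0,0,0,1],[0,0,-0.006,0,1],[0,0,-0.002,0,1]]'; python3 -m handwheel '[[0,0,0,0,0.3],[0,0,0,0,0.3],[0,0,0,0,0.3],[0,0,0.04,0,0.3],[0,0,0.04,0,0.3]]'; python3 - <<'E'
from h import *
cap('side','s12.png');crop('s12.png',280,130,410,250,6,'s12c.png')
d=cap('top','t12.png');rects(d);crop('t12.png',210,140,450,270,3.3,'t12c.png')
E
```

```text
clock: 19.35
tcp_pos: [0.4522, 0.0019, 0.1913]
ee_rot: [-180.0, 0.0, -121.9]
contact_force: [-1.1, -0.1, 7.8]
grip_width: 0.045
clock: 19.85
tcp_pos: [0.4965, 0.0019, 0.1912]
ee_rot: [-179.9, 0.0, -121.9]
contact_force: [-6.1, 0.1, 41.7]
grip_width: 0.0454
clock: 20.35
tcp_pos: [0.4949, 0.0019, 0.2704]
ee_rot: [179.8, -0.1, -121.9]
contact_force: [0.3, -0.3, -0.6]
grip_width: 0.0597
[231. 189.] xy [0.5231 0.3524] size [0.0482 0.0487] ang 9.5 ztop 0.0493 mean [0.5227 0.3484]
[322. 229.] xy [0.4104 0.1071] size [0.0437 0.0436] ang 43.8 ztop 0.0338 mean [0.4104 0.1068]
```

View pics/s12c.png

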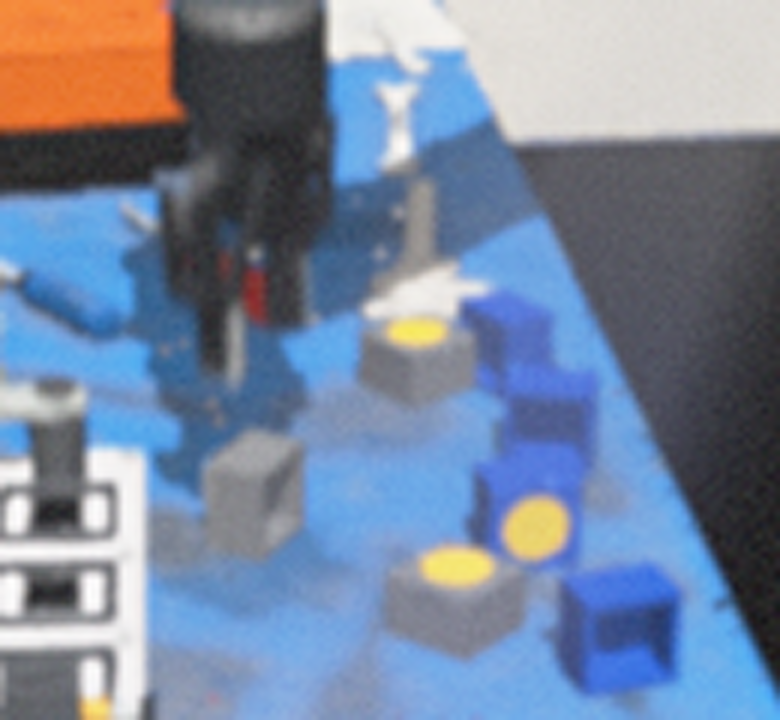

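View pics/t12c.png

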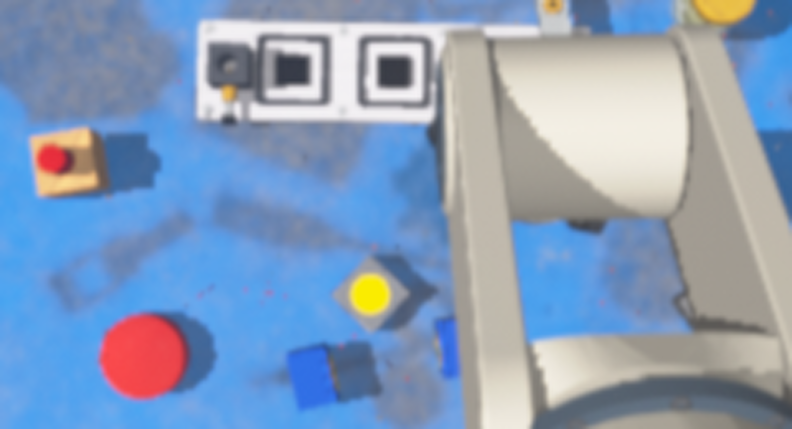

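```bash
python3 -m handwheel '[[0.0155,-0.0096,0,0,1],[0.0155,-0.0097,0,0,1],[0,0,0,0,1],[0,0,-0.02,0,1],[0,0,-0.02,0,1]]'; python3 -m handwheel '[[0,0,-0.02,0,1],[0,0,0,0,1],[0,0,0,0,1],[0,0,0,0,1],[0,0,0,0,1]]'; python3 - <<'E'
from h import *
cap('side','s13.png');crop('s13.png',280,130,410,250,6,'s13c.png')
E
```

```text
clock: 20.95
tcp_pos: [0.5262, -0.0172, 0.2301]
ee_rot: [180.0, 0.0, -121.9]
contact_force: [0.4, 0.0, -0.5]
grip_width: 0.0003
clock: 21.45
tcp_pos: [0.5273, -0.0173, 0.2116]
ee_rot: [-179.9, 0.0, -121.9]
contact_force: [-0.5, -0.3, -0.5]
grip_width: -0.0002
```

View pics/s13c.png

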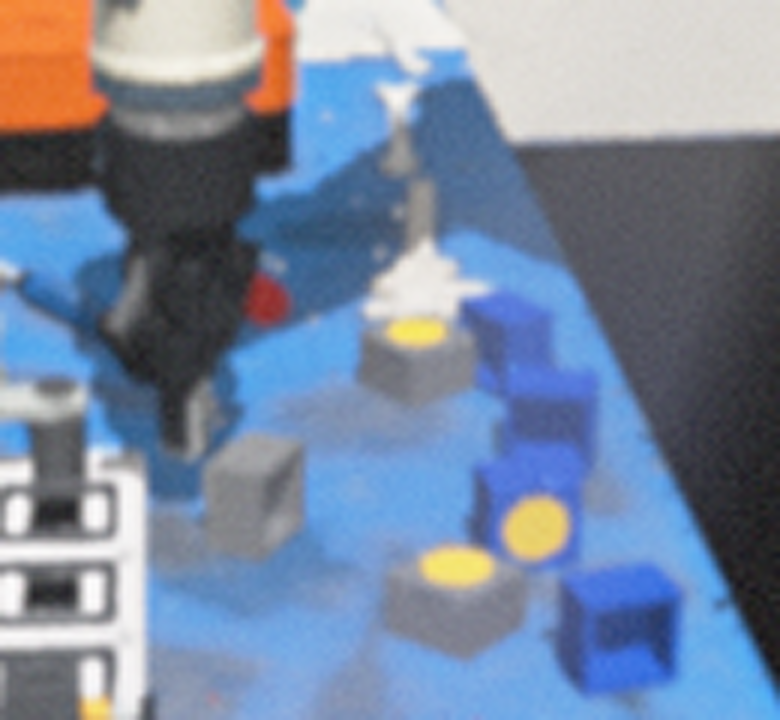

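```bash
python3 -m handwheel '[[-0.008,0.005,-0.002,0,1],[-0.0102,0.0064,0.002,0,1],[-0.0102,0.0064,0.002,0,1],[-0.0102,0.0064,0.003,0,1],[-0.0102,0.0064,0,0,1]]';python3 -m handwheel '[[-0.0102,0.0064,0,0,1],[-0.0102,0.0064,0,0,1],[0,0,0,0,1],[0,0,0.03,0,1],[0,0,0.04,0,1]]'; python3 - <<'E'
from h import *
cap('side','s14.png');crop('s14.png',280,130,410,250,6,'s14c.png')
E
```

```text
clock: 22.0
tcp_pos: [0.4771, 0.0139, 0.2162]
ee_rot: [-180.0, 0.0, -121.9]
contact_force: [-0.8, 0.8, -0.6]
grip_width: -0.0001
clock: 22.5
tcp_pos: [0.4572, 0.026, 0.2851]
ee_rot: [179.8, -0.1, -121.9]
contact_force: [0.7, 0.6, -0.7]
grip_width: 0.0002
```

View pics/s14c.png

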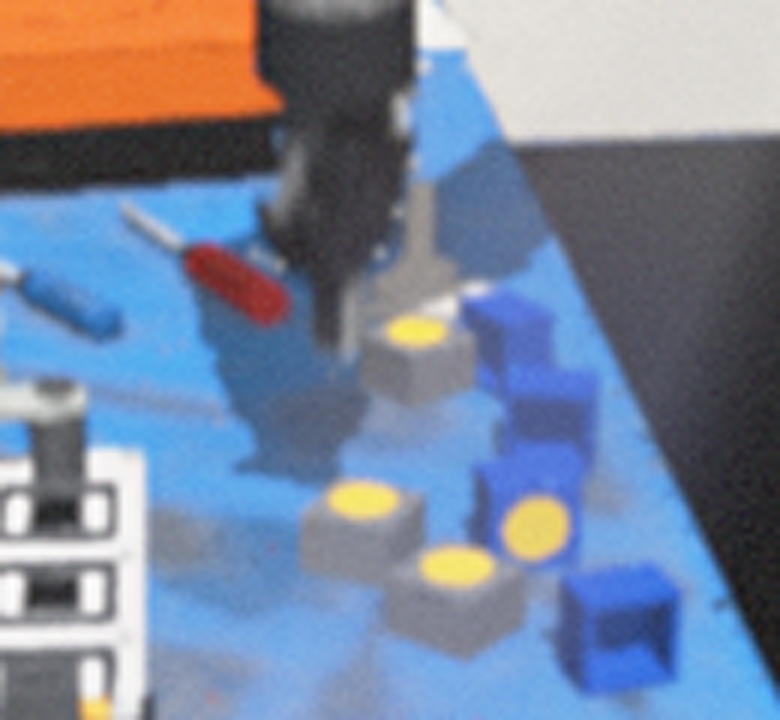

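```bash
python3 -m handwheel '[[0,0.04,0,8.5,0],[0,0.04,0,8.5,0],[0,0.04,0,8.5,0],[0,0.04,0,8.5,0],[0,0.04,0,8.5,0]]';python3 -m handwheel '[[0,0.02,0,8.5,0],[0,0.02,0,8.5,0],[0,0.02,0,8.5,0],[0,0.02,0,8.5,0],[0,0.02,0,8.5,0]]'; python3 - <<'E'
from h import *
d=cap('top','t15.png');rects(d,roi=(190,140,450,270));crop('t15.png',210,140,450,270,3.3,'t15c.png')
d=load('t10.png');crop('t10.png',262,142,322,182,12,'p3.png');crop('t10.png',320,142,380,182,12,'p1.png')
g=cv2.cvtColor(d['img'],cv2.COLOR_RGB2GRAY)
for u,v in((298,161),(329,162),(360,162)):
    w=g[v-6:v+7,u-6:u+7].astype(float);m=np.clip(150-w,0,None);vv,uu=np.mgrid[v-6:v+7,u-6:u+7]
    cu,cv_=(m*uu).sum()/m.sum(),(m*vv).sum()/m.sum();print(cu,cv_,pt(d,cu,cv_,.019).round(4))
E
```

```text
clock: 23.05
tcp_pos: [0.4579, 0.2277, 0.2858]
ee_rot: [-180.0, 0.0, -79.0]
contact_force: [1.1, 0.4, -0.7]
grip_width: 0.072
clock: 23.55
tcp_pos: [0.458, 0.327, 0.2856]
ee_rot: [-180.0, -0.0, -36.5]
contact_force: [0.7, 0.5, 0.1]
grip_width: 0.0852
[422. 145.] xy [ 0.6259 -0.1704] size [0.0451 0.0139] ang 67.2 ztop 0.052 mean [ 0.6263 -0.1667]
[279. 161.] xy [0.6011 0.2188] size [0.0342 0.0343] ang 86.0 ztop 0.0494 mean [0.6011 0.2179]
[228. 181.] xy [0.5404 0.3551] size [0.0134 0.0483] ang 9.1 ztop 0.0497 mean [0.5418 0.3552]
[349. 215.] xy [0.4449 0.0341] size [0.0456 0.0445] ang 57.9 ztop 0.0342 mean [0.4448 0.0344]
[322. 229.] xy [0.4104 0.1071] size [0.0437 0.0437] ang 43.9 ztop 0.0341 mean [0.4101 0.1069]
[427. 233.] xy [ 0.3927 -0.1735] size [0.046  0.0441] ang 33.0 ztop 0.0339 mean [ 0.3928 -0.1727]
297.74602492479585 160.75991978226614 [0.5977 0.1702 0.019 ]
329.08592757306224 161.28923125794154 [0.5942 0.0838 0.019 ]
359.78060791305825 161.74155204618782 [ 0.591  -0.0007  0.019 ]
```

View pics/t15c.png

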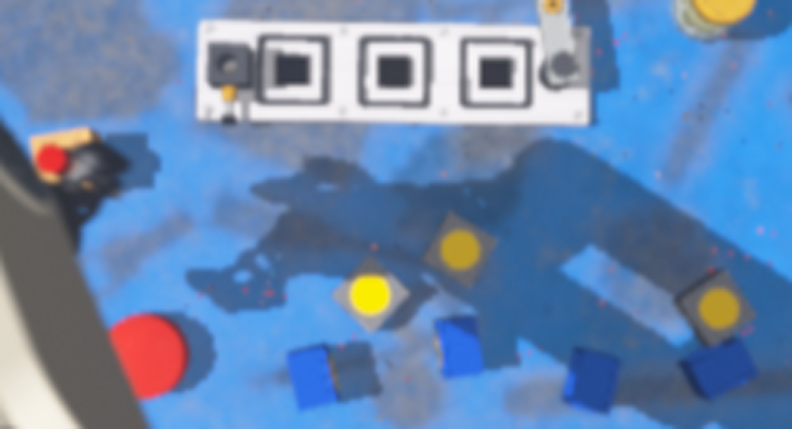

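View pics/p3.png

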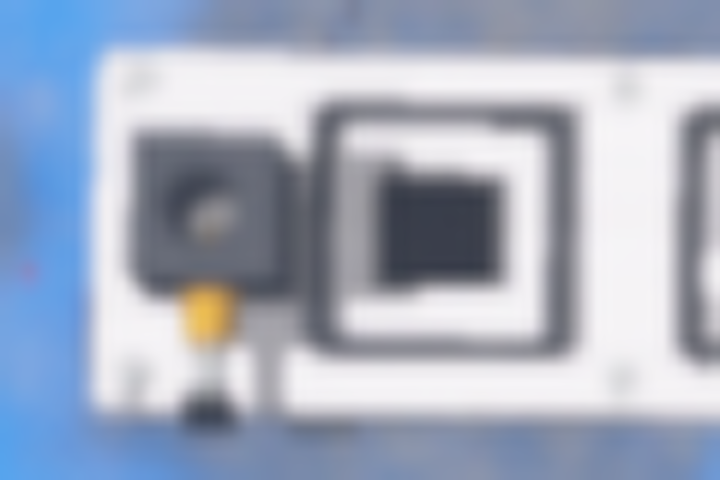

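View pics/p1.png

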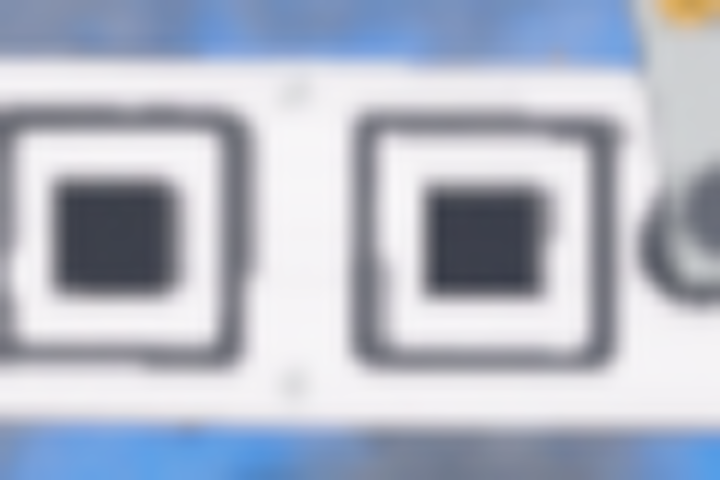

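```bash
python3 -m handwheel '[[-0.001,-0.0243,0,7.9,0],[-0.001,-0.0243,0,7.9,0],[-0.001,-0.0243,0,7.9,0],[-0.001,-0.0243,0,7.9,0],[-0.001,-0.0243,0,7.9,0]]';python3 -m handwheel '[[-0.001,-0.0243,0,7.9,0],[-0.001,-0.0243,0,7.9,0],[-0.001,-0.0243,0,7.9,0],[-0.001,-0.0243,0,7.9,0],[-0.001,-0.0243,0,7.9,0]]';python3 -m handwheel '[[-0.001,-0.0243,0,7.9,0],[-0.001,-0.0243,0,7.6,0],[0,0,-0.03,0,0],[0,0,0,0,0],[0,0,0,0,0]]'
```

```text
clock: 24.1
tcp_pos: [0.4528, 0.2034, 0.2856]
ee_rot: [180.0, -0.0, 2.8]
contact_force: [0.2, -0.0, 0.8]
grip_width: 0.0854
clock: 24.6
tcp_pos: [0.4478, 0.0818, 0.2857]
ee_rot: [180.0, -0.0, 42.3]
contact_force: [-0.5, 0.3, -0.5]
grip_width: 0.0858
clock: 25.1
tcp_pos: [0.4456, 0.0343, 0.2556]
ee_rot: [-179.9, 0.1, 57.5]
contact_force: [-0.7, 0.6, 0.8]
grip_width: 0.0855
```

```bash
python3 -m handwheel '[[0,0,-0.03,0,0],[0,0,-0.03,0,0],[0,0,-0.0075,0,0],[0,0,0,0,0],[0,0,0,0,0]]';python3 -m handwheel '[[0,0,0,0,1],[0,0,0,0,1],[0,0,0,0,1],[0,0,0,0,1],[0,0,0,0,1]]';python3 -m handwheel '[[0,0,0.02,0,1],[0,0,0.03,0,1],[0,0,0.03,0,1],[0,0,0,0,1],[0,0,0,0,1]]'; python3 - <<'E'
from h import *
cap('side','s16.png');crop('s16.png',280,130,410,250,6,'s16c.png')
E
```

```text
clock: 25.6
tcp_pos: [0.4464, 0.0347, 0.1893]
ee_rot: [180.0, -0.0, 57.6]
contact_force: [0.6, 0.3, 0.1]
grip_width: 0.0852
clock: 26.1
tcp_pos: [0.4461, 0.0344, 0.1892]
ee_rot: [179.9, -0.0, 57.6]
contact_force: [-3.1, -0.3, 12.1]
grip_width: 0.0448
clock: 26.6
tcp_pos: [0.4459, 0.0344, 0.2688]
ee_rot: [179.9, -0.1, 57.6]
contact_force: [0.5, -0.2, -0.9]
grip_width: 0.0447
```

View pics/s16c.png

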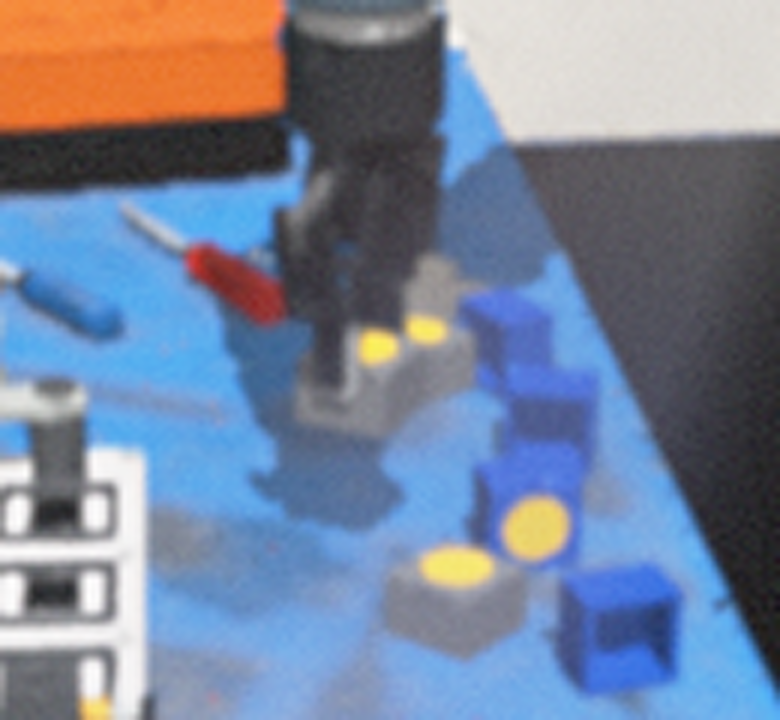

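```bash
python3 -m handwheel '[[0.0213,0.0072,0,-8.54,1],[0.0213,0.0072,0,-8.54,1],[0.0213,0.0072,0,-8.54,1],[0.0213,0.0072,0,-8.54,1],[0.0213,0.0072,0,-8.54,1]]';python3 -m handwheel '[[0.0213,0.0072,0,-8.54,1],[0.0213,0.0072,0,-8.54,1],[0,0,-0.03,0,1],[0,0,-0.01,0,1],[0,0,0,0,1]]'; python3 - <<'E'
from h import *
cap('side','s17.png');crop('s17.png',250,150,340,260,7,'s17c.png')
cap('top','t17.png');crop('t17.png',260,130,420,190,5,'t17c.png')
E
```

```text
clock: 27.15
tcp_pos: [0.5525, 0.0706, 0.2664]
ee_rot: [-180.0, 0.2, 14.6]
contact_force: [0.9, -0.6, -0.3]
grip_width: 0.0445
clock: 27.65
tcp_pos: [0.5931, 0.0846, 0.2251]
ee_rot: [179.9, 0.4, -2.1]
contact_force: [-0.4, 1.0, -0.1]
grip_width: 0.0446
```

View pics/s17c.png

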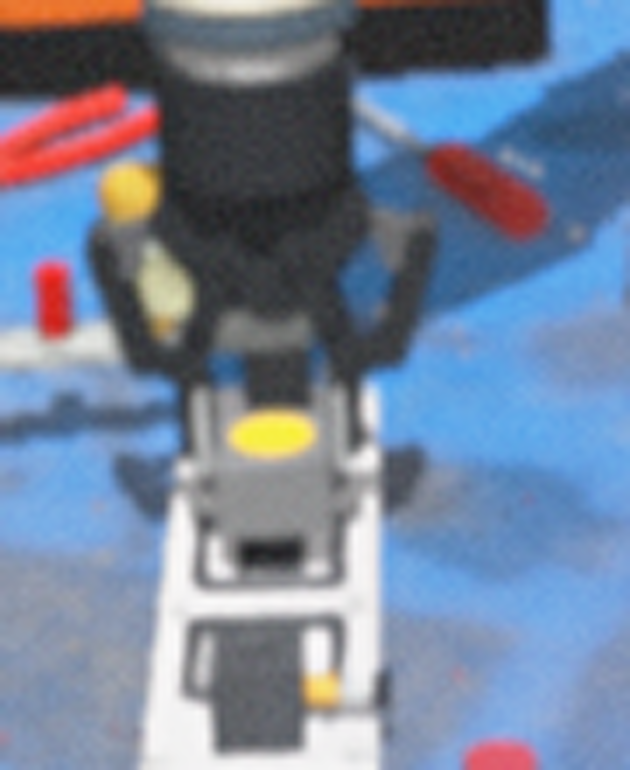

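View pics/t17c.png

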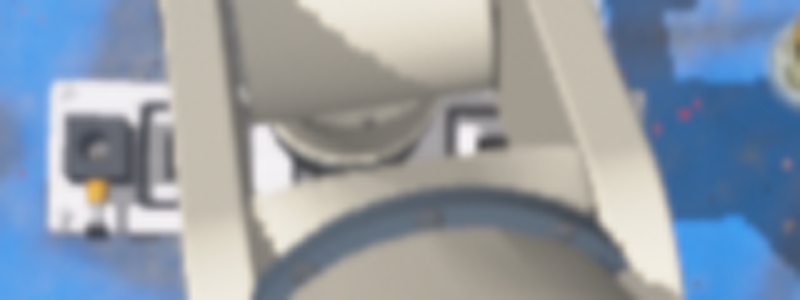

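```bash
python3 -m handwheel '[[0,0,-0.008,0,1],[0,0,-0.006,0,1],[0,0,-0.004,0,1],[0,0,-0.003,0,1],[0,0,0,0,1]]'; python3 -m handwheel '[[0,0,-0.002,0,1],[0,0,0,0,1],[0,0,0,0,1],[0,0,0,0,1],[0,0,0,0,1]]'
```

```text
clock: 28.25
tcp_pos: [0.5947, 0.0848, 0.2068]
ee_rot: [180.0, 0.0, -2.2]
contact_force: [0.5, 0.0, 0.5]
grip_width: 0.0446
clock: 28.75
tcp_pos: [0.5949, 0.0848, 0.2053]
ee_rot: [-180.0, -0.0, -2.2]
contact_force: [0.0, 0.3, -0.2]
grip_width: 0.0448
```

```bash
python3 -m handwheel '[[0,0,-0.002,0,1],[0,0,-0.0015,0,1],[0,0,0,0,1],[0,0,0,0,1],[0,0,0,0,1]]'; python3 -m handwheel '[[0,0,0,0,0],[0,0,0,0,0],[0,0,0,0,0],[0,0,0.04,0,0],[0,0,0.04,0,0]]'; python3 - <<'E'
from h import *
cap('side','s18.png');crop('s18.png',250,150,340,260,7,'s18c.png')
E
```

```text
clock: 29.25
tcp_pos: [0.5951, 0.0849, 0.2032]
ee_rot: [-180.0, -0.0, -2.2]
contact_force: [-5.6, -0.7, 17.7]
grip_width: 0.0446
clock: 29.75
tcp_pos: [0.5943, 0.0847, 0.2811]
ee_rot: [180.0, 0.2, -2.2]
contact_force: [0.3, -0.2, 0.2]
grip_width: 0.0859
```

View pics/s18c.png

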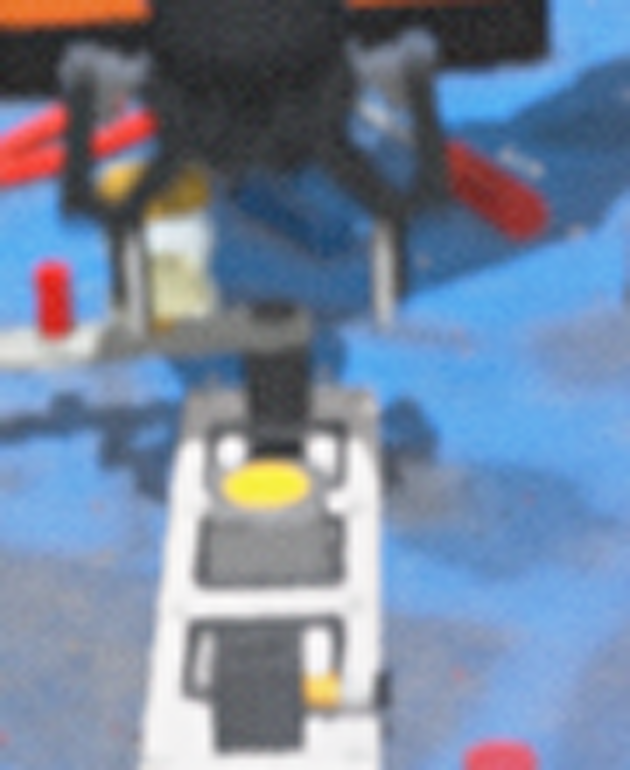

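```bash
python3 -m handwheel '[[-0.0265,0.003,0,6.6,0.3],[-0.0265,0.003,0,6.6,0.3],[-0.0265,0.003,0,6.6,0.3],[-0.0265,0.003,0,6.6,0.3],[-0.0265,0.003,0,6.6,0.3]]'; python3 - <<'E'
from h import *
cap('side','s19.png');crop('s19.png',260,130,410,270,5,'s19c.png')
d=cap('top','t19.png');rects(d)
E
```

```text
clock: 30.3
tcp_pos: [0.4613, 0.0999, 0.2814]
ee_rot: [-180.0, 0.0, 31.1]
contact_force: [0.0, 0.1, 0.8]
grip_width: 0.0595
[231. 189.] xy [0.5231 0.3529] size [0.0484 0.0485] ang 9.3 ztop 0.0495 mean [0.5224 0.3489]
[427. 233.] xy [ 0.3927 -0.1732] size [0.0461 0.0443] ang 33.2 ztop 0.034 mean [ 0.3927 -0.1725]
```

View pics/s19c.png

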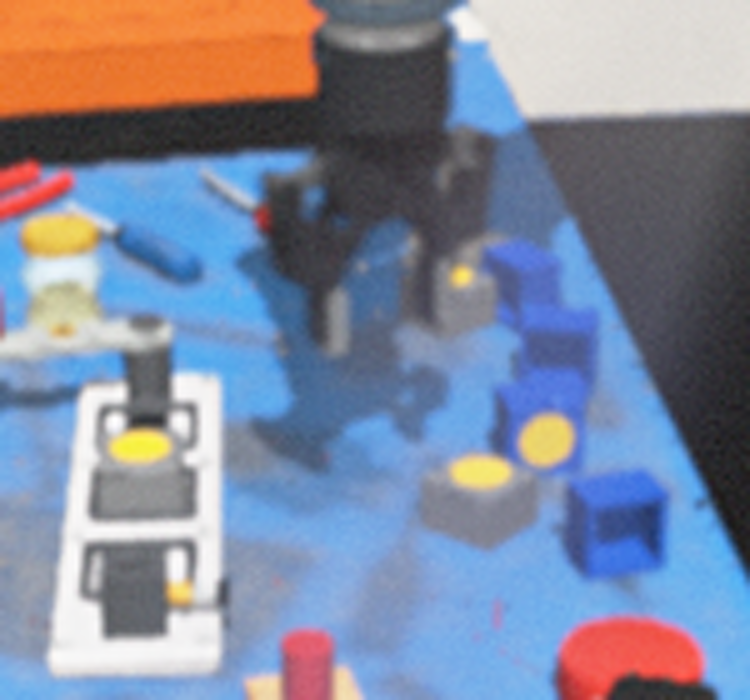

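View pics/t19.png

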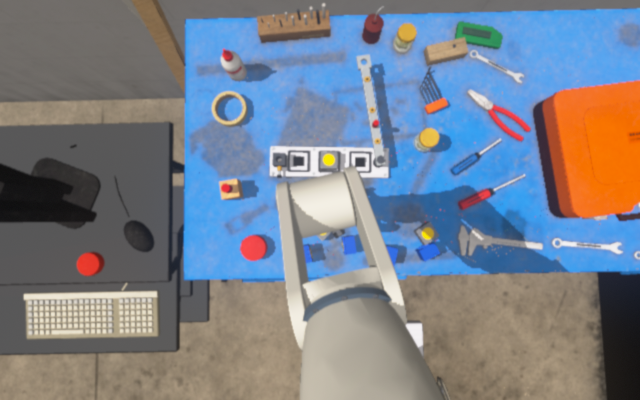

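```bash
python3 -m handwheel '[[-0.025,0.004,0,6.4,0.3],[-0.025,0.004,-0.01,6.4,0.3],[0,0,-0.03,0,0.3],[0,0,-0.03,0,0.3],[0,0,-0.022,0,0.3]]';python3 -m handwheel '[[0,0,0,0,0.3],[0,0,0,0,0.3],[0,0,0,0,1],[0,0,0,0,1],[0,0,0,0,1]]';python3 -m handwheel '[[0,0,0,0,1],[0,0,0.02,0,1],[0,0,0.03,0,1],[0,0,0.03,0,1],[0,0,0,0,1]]'
```

```text
clock: 30.9
tcp_pos: [0.4128, 0.1079, 0.1884]
ee_rot: [180.0, -0.0, 43.6]
contact_force: [-0.2, -0.9, 0.3]
grip_width: 0.0599
clock: 31.4
tcp_pos: [0.4131, 0.1079, 0.1909]
ee_rot: [179.9, -0.1, 43.6]
contact_force: [-0.1, -2.1, 8.6]
grip_width: 0.045
clock: 31.9
tcp_pos: [0.4138, 0.1082, 0.2734]
ee_rot: [179.8, -0.4, 43.6]
contact_force: [0.0, 0.4, -1.0]
grip_width: 0.0444
```

```bash
python3 -m handwheel '[[0.0308,0.0103,0,-7.63,1],[0.0308,0.0103,0,-7.63,1],[0.0308,0.0103,0,-7.63,1],[0.0308,0.0103,0,-7.63,1],[0.0308,0.0103,0,-7.63,1]]';python3 -m handwheel '[[0.0308,0.0103,0,-7.63,1],[0,0,-0.02,0,1],[0,0,-0.02,0,1],[0,0,0,0,1],[0,0,0,0,1]]'; python3 -m handwheel '[[0,0,0,0,1],[0,0,0,0,1],[0,0,0,0,1],[0,0,0,0,1],[0,0,0,0,1]]'; python3 - <<'E'
from h import *
cap('side','s20.png');crop('s20.png',250,150,340,260,7,'s20c.png')
E
```

```text
clock: 32.4
tcp_pos: [0.5674, 0.1596, 0.2693]
ee_rot: [180.0, 0.0, 5.2]
contact_force: [0.4, -0.0, 0.0]
grip_width: 0.0443
clock: 32.9
tcp_pos: [0.5969, 0.1695, 0.2294]
ee_rot: [180.0, 0.1, -2.2]
contact_force: [-0.6, 0.1, -1.0]
grip_width: 0.0445
clock: 33.4
tcp_pos: [0.5972, 0.1696, 0.23]
ee_rot: [-180.0, -0.0, -2.1]
contact_force: [-1.0, -0.1, -0.1]
grip_width: 0.0444
```

View pics/s20c.png

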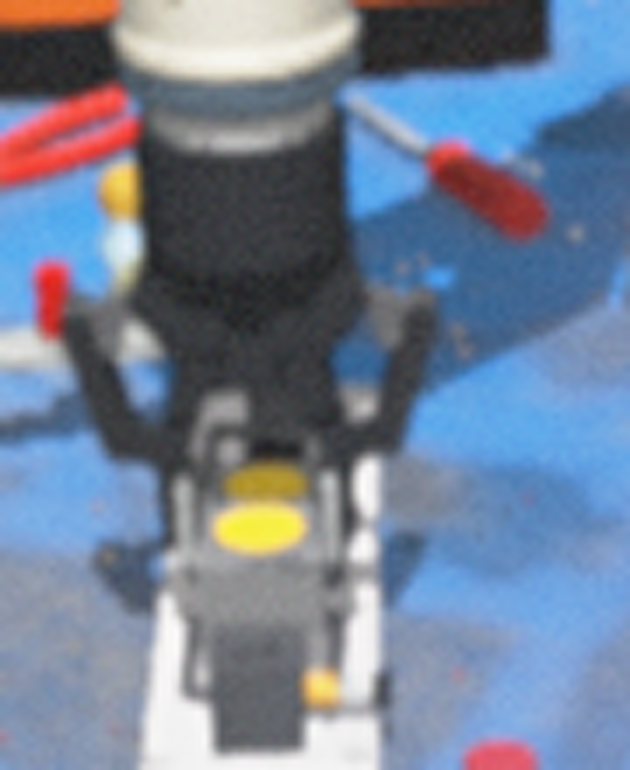

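```bash
python3 -m handwheel '[[0.001,0,-0.008,0,1],[0,0,-0.007,0,1],[0,0,-0.005,0,1],[0,0,-0.003,0,1],[0,0,0,0,1]]'; python3 -m handwheel '[[0,0,-0.002,0,1],[0,0,0,0,1],[0,0,0,0,1],[0,0,0,0,1],[0,0,0,0,1]]'
```

```text
clock: 33.95
tcp_pos: [0.5979, 0.1694, 0.2058]
ee_rot: [180.0, 0.1, -2.1]
contact_force: [0.1, -1.6, -2.0]
grip_width: 0.0441
clock: 34.45
tcp_pos: [0.598, 0.1694, 0.205]
ee_rot: [180.0, 0.0, -2.1]
contact_force: [-1.8, -3.8, 5.6]
grip_width: 0.0446
```

```bash
python3 -m handwheel '[[0,0,0,0,0],[0,0,0,0,0],[0,0,0,0,0],[0,0,0.04,0,0],[0,0,0.04,0,0]]'; python3 -m handwheel '[[-0.025,-0.04,0,0,0],[-0.025,-0.04,0,0,0],[-0.025,-0.04,0,0,0],[-0.025,-0.04,0,0,0],[-0.025,-0.04,0,0,0]]';  python3 - <<'E'
from h import *
cap('side','s21.png');crop('s21.png',260,130,410,270,5,'s21c.png')
d=cap('top','t21.png');rects(d,roi=(190,140,450,270));crop('t21.png',210,140,450,270,3.3,'t21c.png')
E
```

```text
clock: 34.95
tcp_pos: [0.5977, 0.1696, 0.2843]
ee_rot: [180.0, 0.2, -2.1]
contact_force: [0.9, 0.5, 0.8]
grip_width: 0.0853
clock: 35.45
tcp_pos: [0.4722, -0.0315, 0.2848]
ee_rot: [-180.0, -0.0, -2.1]
contact_force: [0.8, -1.0, -0.1]
grip_width: 0.085
[422. 146.] xy [ 0.626  -0.1703] size [0.0449 0.0145] ang 66.2 ztop 0.0522 mean [ 0.6264 -0.1665]
[297. 159.] xy [0.5979 0.1702] size [0.0435 0.044 ] ang 88.8 ztop 0.0478 mean [0.5978 0.17  ]
[329. 159.] xy [0.5953 0.0855] size [0.0458 0.0457] ang 88.4 ztop 0.048 mean [0.5955 0.0852]
[279. 161.] xy [0.6007 0.2185] size [0.0337 0.0342] ang 86.7 ztop 0.0498 mean [0.6009 0.2179]
[231. 189.] xy [0.5232 0.3523] size [0.0481 0.0483] ang 8.5 ztop 0.0496 mean [0.5227 0.3484]
[427. 233.] xy [ 0.3932 -0.1742] size [0.046  0.0462] ang 32.7 ztop 0.0338 mean [ 0.392  -0.1725]
```

View pics/s21c.png

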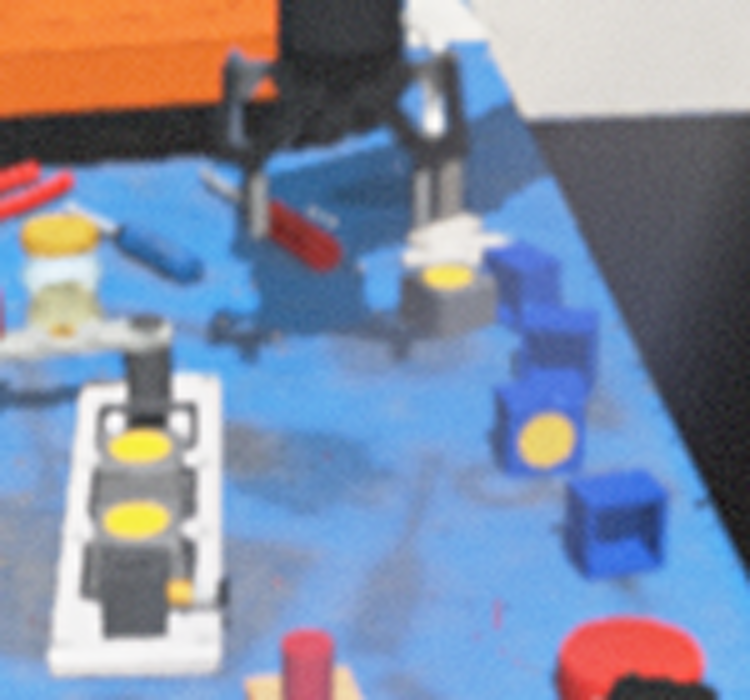

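View pics/t21c.png

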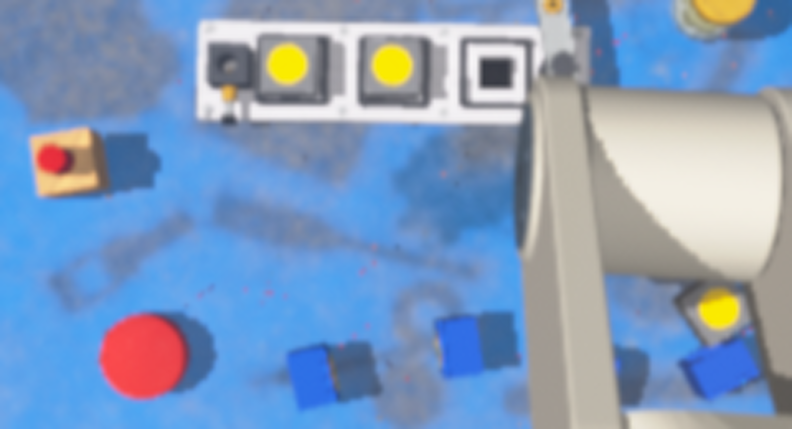

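```bash
python3 -m handwheel '[[-0.0112,-0.0202,0,-7.84,0.3],[-0.0112,-0.0202,0,-7.84,0.3],[-0.0112,-0.0202,0,-7.84,0.3],[-0.0112,-0.0202,0,-7.84,0.3],[-0.0112,-0.0202,0,-7.84,0.3]]'; python3 -m handwheel '[[-0.0112,-0.0202,0,-7.84,0.3],[-0.0112,-0.0202,0,-7.84,0.3],[0,0,-0.03,0,0.3],[0,0,0,0,0.3],[0,0,0,0,0.3]]';  python3 - <<'E'
from h import *
cap('side','s22.png');crop('s22.png',310,130,410,230,7,'s22c.png')
E
```

```text
clock: 36.05
tcp_pos: [0.4173, -0.1318, 0.2849]
ee_rot: [-180.0, -0.0, -41.6]
contact_force: [-0.2, 0.2, 0.3]
grip_width: 0.0601
clock: 36.55
tcp_pos: [0.395, -0.1715, 0.2547]
ee_rot: [180.0, 0.1, -57.0]
contact_force: [-0.2, -0.9, 0.5]
grip_width: 0.0597
```

View pics/s22c.png

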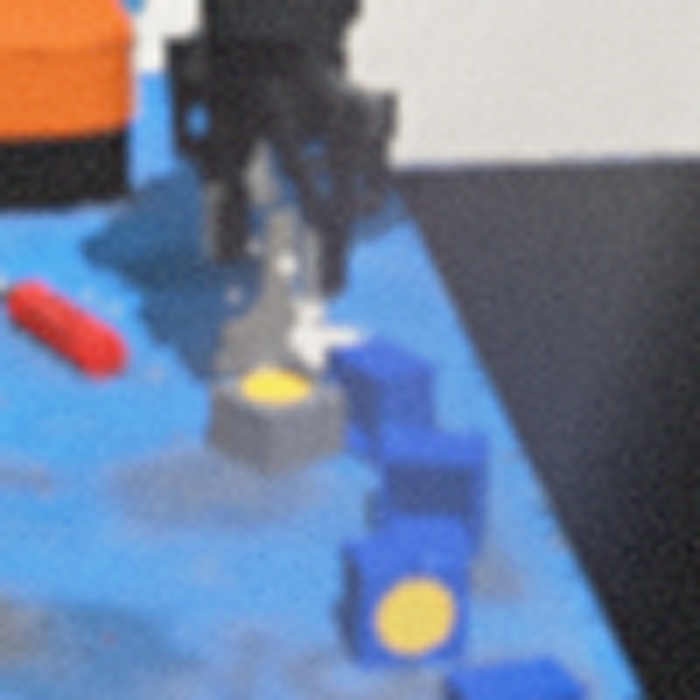

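```bash
python3 -m handwheel '[[-0.001,-0.0015,-0.02,0,0.3],[0,0,-0.02,0,0.3],[0,0,-0.02,0,0.3],[0,0,-0.0055,0,0.3],[0,0,0,0,0.3]]';python3 -m handwheel '[[0,0,0,0,1],[0,0,0,0,1],[0,0,0,0,1],[0,0,0,0,1],[0,0,0,0,1]]';python3 -m handwheel '[[0,0,0.02,0,1],[0,0,0.03,0,1],[0,0,0.03,0,1],[0,0,0,0,1],[0,0,0,0,1]]'
```

```text
clock: 37.1
tcp_pos: [0.3941, -0.173, 0.1893]
ee_rot: [180.0, 0.0, -57.0]
contact_force: [-0.0, 0.6, 0.6]
grip_width: 0.0594
clock: 37.6
tcp_pos: [0.3943, -0.1733, 0.1905]
ee_rot: [-179.9, -0.1, -57.0]
contact_force: [-0.2, 2.8, 6.5]
grip_width: 0.0449
clock: 38.1
tcp_pos: [0.394, -0.1734, 0.2703]
ee_rot: [-179.9, -0.1, -57.0]
contact_force: [-0.1, 0.1, -1.0]
grip_width: 0.0446
```

```bash
python3 -m handwheel '[[0.0247,0.0216,0,6.85,1],[0.0247,0.0216,0,6.85,1],[0.0247,0.0216,0,6.85,1],[0.0247,0.0216,0,6.85,1],[0.0247,0.0216,0,6.85,1]]';python3 -m handwheel '[[0.0247,0.0216,0,6.85,1],[0.0247,0.0216,0,6.85,1],[0.0247,0.0216,0,6.85,1],[0,0,-0.02,0,1],[0,0,-0.02,0,1]]'; python3 -m handwheel '[[0,0,0,0,1],[0,0,0,0,1],[0,0,0,0,1],[0,0,0,0,1],[0,0,0,0,1]]'; python3 - <<'E'
from h import *
cap('side','s23.png');crop('s23.png',250,150,340,260,7,'s23c.png')
E
```

```text
clock: 38.6
tcp_pos: [0.5177, -0.0642, 0.2679]
ee_rot: [180.0, 0.1, -22.5]
contact_force: [0.5, 0.6, -0.4]
grip_width: 0.0446
clock: 39.1
tcp_pos: [0.5917, 0.0004, 0.2276]
ee_rot: [180.0, 0.0, -2.1]
contact_force: [-0.7, 0.2, -1.1]
grip_width: 0.0441
clock: 39.6
tcp_pos: [0.5916, -0.0006, 0.23]
ee_rot: [-180.0, -0.1, -2.2]
contact_force: [0.2, 0.4, 0.0]
grip_width: 0.0443
```

View pics/s23c.png

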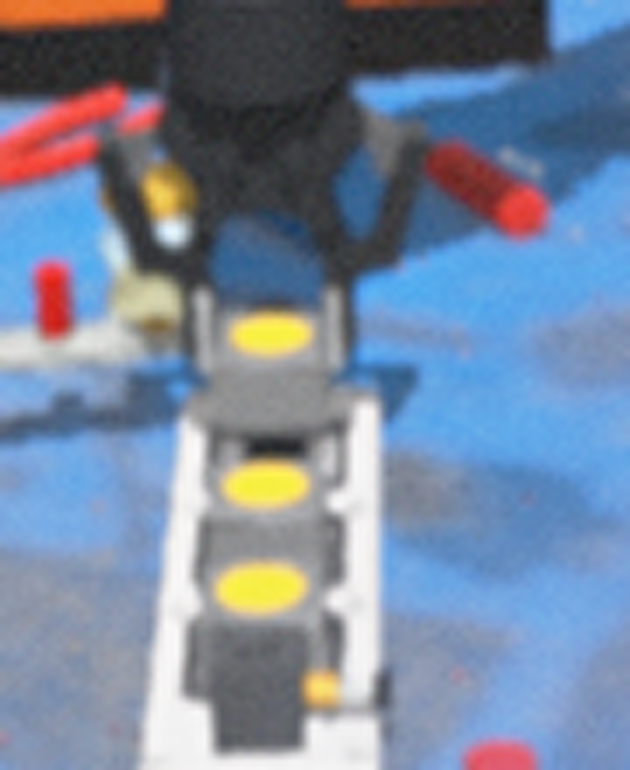

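```bash
python3 -m handwheel '[[0,0,-0.008,0,1],[0,0,-0.007,0,1],[0,0,-0.005,0,1],[0,0,-0.003,0,1],[0,0,0,0,1]]'; python3 -m handwheel '[[0,0,-0.002,0,1],[0,0,0,0,1],[0,0,0,0,1],[0,0,0,0,1],[0,0,0,0,1]]'
```

```text
clock: 40.15
tcp_pos: [0.5916, 0.0003, 0.2072]
ee_rot: [-179.9, -0.0, -2.2]
contact_force: [-5.8, 6.6, 18.9]
grip_width: 0.0445
clock: 40.65
tcp_pos: [0.5918, 0.0007, 0.2061]
ee_rot: [-179.9, -0.1, -2.3]
contact_force: [-6.0, 9.6, 26.2]
grip_width: 0.0445
```

```bash
python3 -m handwheel '[[0,0,0.003,0,1],[0.0004,0.0016,0,0,1],[0,0,-0.003,0,1],[0,0,0,0,1],[0,0,0,0,1]]'
```

```text
clock: 41.15
tcp_pos: [0.5922, 0.0018, 0.2052]
ee_rot: [-179.9, -0.0, -2.3]
contact_force: [-4.5, 5.8, 18.9]
grip_width: 0.0446
```

```bash
python3 -m handwheel '[[0,0,0,0,0],[0,0,0,0,0],[0,0,0,0,0],[0,0,0.04,0,0],[0,0,0.04,0,0]]'; python3 -m handwheel '[[-0.04,0,0.02,0,0],[-0.04,0,0,0,0],[-0.04,0,0,0,0],[-0.04,0,0,0,0],[-0.04,0,0,0,0]]';  python3 - <<'E'
from h import *
cap('side','s24.png');crop('s24.png',250,170,340,260,8,'s24c.png')
d=cap('top','t24.png');rects(d,roi=(190,140,450,270));crop('t24.png',260,130,420,190,5,'t24c.png')
E
```

```text
clock: 41.65
tcp_pos: [0.5911, 0.001, 0.2834]
ee_rot: [180.0, 0.2, -2.2]
contact_force: [0.3, 0.0, 0.3]
grip_width: 0.0853
clock: 42.15
tcp_pos: [0.39, 0.001, 0.3038]
ee_rot: [180.0, 0.0, -2.2]
contact_force: [0.6, 0.5, 0.2]
grip_width: 0.0851
[422. 146.] xy [ 0.6264 -0.1696] size [0.0449 0.0141] ang 63.8 ztop 0.0521 mean [ 0.6262 -0.1667]
[297. 159.] xy [0.598 0.17 ] size [0.0433 0.045 ] ang 89.2 ztop 0.048 mean [0.5978 0.17  ]
[328. 160.] xy [0.5952 0.0855] size [0.0458 0.0457] ang 88.5 ztop 0.0481 mean [0.5955 0.0852]
[360. 160.] xy [0.5927 0.0013] size [0.043  0.0466] ang 88.2 ztop 0.0504 mean [0.5921 0.0012]
[279. 161.] xy [0.6006 0.2188] size [0.0338 0.0352] ang 85.5 ztop 0.0498 mean [0.6012 0.2182]
[231. 189.] xy [0.523  0.3528] size [0.0487 0.0489] ang 9.3 ztop 0.0494 mean [0.5226 0.3488]
```

View pics/s24c.png

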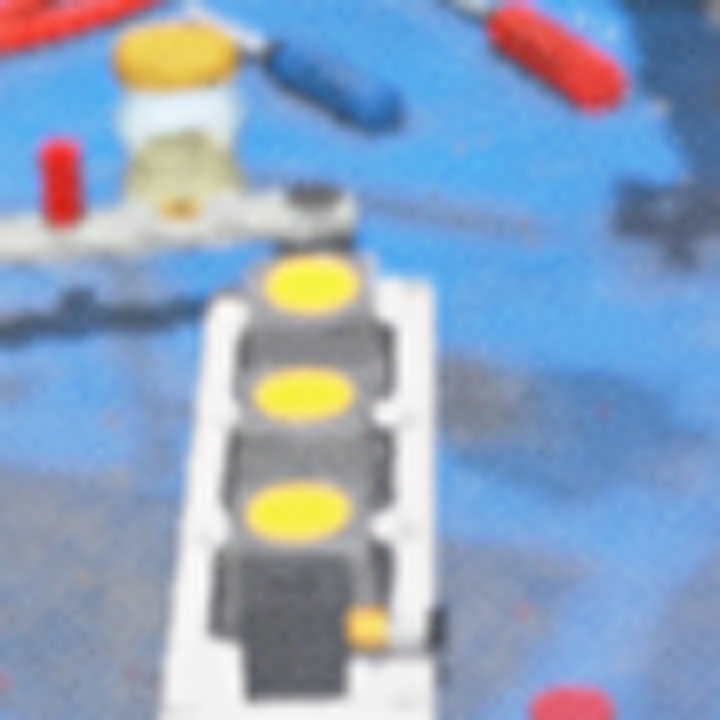

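View pics/t24c.png

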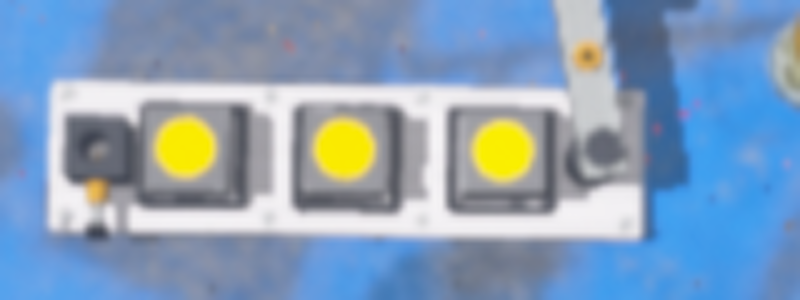

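```bash
python3 - <<'E'
from h import *
for n in('t24.png',):
  d=load(n);P=cloud(d)
  for u,v in((297,159),(328.5,159.5),(360,160)):
    q=P[int(v-6):int(v+7),int(u-6):int(u+7)].reshape(-1,3);q=q[(q[:,2]>.04)]
    A=np.c_[q[:,:2]-q[:,:2].mean(0),np.ones(len(q))];c,r,_,_=np.linalg.lstsq(A,q[:,2],rcond=None);print(c,len(q),np.std(q[:,2]-A@c))
crop('t24.png',270,140,320,180,14,'p3z.png');crop('t24.png',340,140,390,180,14,'p1z.png')
E
```

```text
[0.00024679 0.03050663 0.04752331] 168 0.0017439304613654561
[-0.00592203  0.00625867  0.04759514] 169 0.0017208579934843743
[ 0.01007438 -0.08706884  0.0499761 ] 168 0.0016792944952815937
```

View pics/p3z.png

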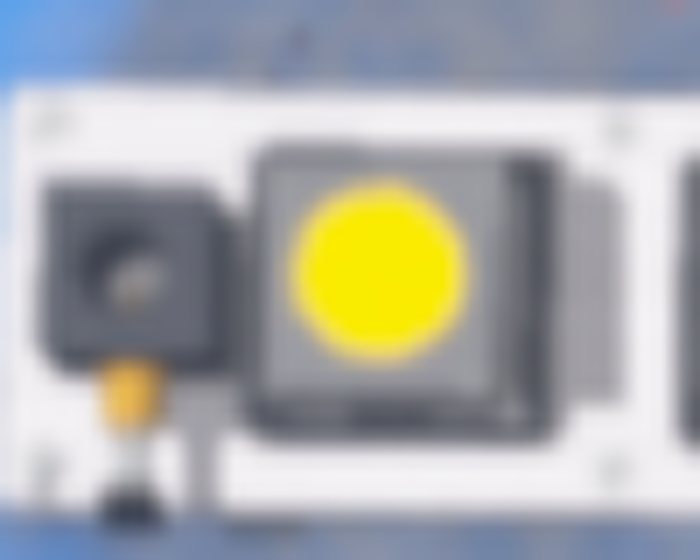

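View pics/p1z.png

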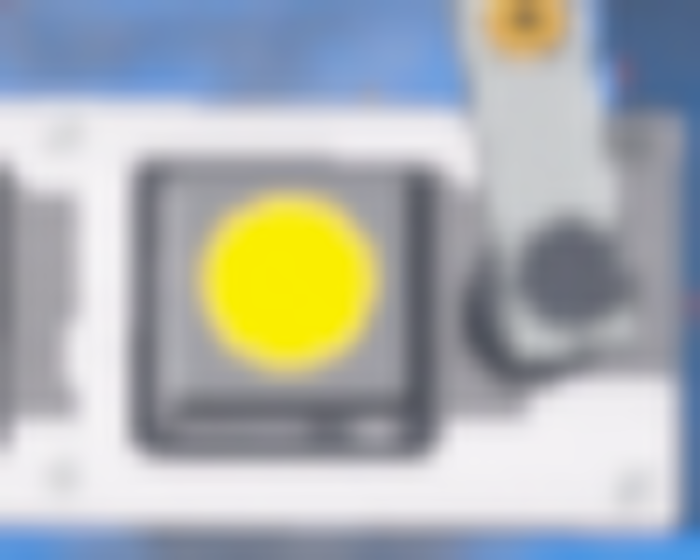

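```bash
python3 -m handwheel '[[0.0404,-0.0028,0,0,1],[0.0404,-0.0028,0,0,1],[0.0404,-0.0028,0,0,1],[0.0404,-0.0028,0,0,1],[0.0404,-0.0028,0,0,1]]'; python3 -m handwheel '[[0,0,-0.04,0,1],[0,0,-0.02,0,1],[0,0,-0.01,0,1],[0,0,-0.006,0,1],[0,0,0,0,1]]';python3 -m handwheel '[[0,0,-0.003,0,1],[0,0,0,0,1],[0,0,0,0,1],[0,0,-0.002,0,1],[0,0,0,0,1]]'
```

```text
clock: 42.75
tcp_pos: [0.5959, -0.0131, 0.3037]
ee_rot: [180.0, 0.0, -2.2]
contact_force: [0.4, -0.1, 0.3]
grip_width: 0.0126
clock: 43.25
tcp_pos: [0.5939, -0.0129, 0.228]
ee_rot: [180.0, 0.0, -2.2]
contact_force: [-0.0, 0.0, -0.1]
grip_width: -0.0
clock: 43.75
tcp_pos: [0.5942, -0.0129, 0.2239]
ee_rot: [180.0, -0.1, -2.2]
contact_force: [-0.3, 0.2, 5.3]
grip_width: -0.0
```

```bash
python3 -m handwheel '[[0,0,-0.002,0,1],[0,0,0,0,1],[0,0,-0.002,0,1],[0,0,0,0,1],[0,0,0,0,1]]'
```

```text
clock: 44.25
tcp_pos: [0.5939, -0.0129, 0.2195]
ee_rot: [-180.0, -0.0, -2.2]
contact_force: [-0.1, -0.0, 6.5]
grip_width: 0.0001
```

```bash
python3 -m handwheel '[[0,0,-0.0015,0,1],[0,0,0,0,1],[0,0,0,0,1],[0,0,0,0,1],[0,0,0,0,1]]';python3 -m handwheel '[[0,0,0.04,0,1],[-0.04,0,0.03,0,1],[-0.05,0,0,0,1],[-0.05,0,0,0,1],[-0.05,0,0,0,1]]';  python3 - <<'E'
from h import *
d=cap('top','t25.png');rects(d,roi=(190,140,450,270));crop('t25.png',260,130,420,190,5,'t25c.png')
P=cloud(d)
for u,v in((297,159),(328.5,159.5),(360,160)):
    q=P[int(v-6):int(v+7),int(u-6):int(u+7)].reshape(-1,3);q=q[(q[:,2]>.04)]
    A=np.c_[q[:,:2]-q[:,:2].mean(0),np.ones(len(q))];c,r,_,_=np.linalg.lstsq(A,q[:,2],rcond=None);print(c,len(q))
E
```

```text
clock: 44.75
tcp_pos: [0.5939, -0.0129, 0.2194]
ee_rot: [180.0, -0.0, -2.2]
contact_force: [-5.7, 0.4, 20.8]
grip_width: 0.0002
clock: 45.25
tcp_pos: [0.4017, -0.0128, 0.2876]
ee_rot: [180.0, -0.0, -2.2]
contact_force: [-0.8, -0.0, 0.3]
grip_width: 0.0002
[422. 145.] xy [ 0.6262 -0.1705] size [0.0457 0.0144] ang 66.8 ztop 0.0527 mean [ 0.6265 -0.166 ]
[297. 159.] xy [0.5981 0.17  ] size [0.0433 0.0442] ang 89.1 ztop 0.0479 mean [0.5979 0.17  ]
[328. 160.] xy [0.5951 0.0855] size [0.0457 0.0458] ang 88.7 ztop 0.0477 mean [0.5953 0.0855]
[360. 160.] xy [ 5.915e-01 -4.000e-04] size [0.0457 0.044 ] ang 87.8 ztop 0.0478 mean [ 0.5912 -0.0006]
[279. 161.] xy [0.6008 0.2191] size [0.0341 0.0349] ang 87.8 ztop 0.0496 mean [0.6007 0.218 ]
[231. 189.] xy [0.5232 0.3528] size [0.0481 0.0488] ang 9.3 ztop 0.0494 mean [0.5226 0.3484]
[0.00496454 0.01546464 0.0474428 ] 169
[0.01826468 0.00375368 0.04714556] 169
[-0.00515208 -0.02484239  0.04742292] 169
```

View pics/t25c.png

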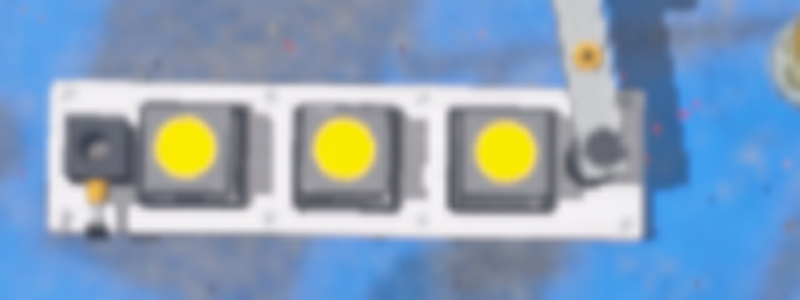

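```bash
python3 - <<'E'
from h import *
d=load('t25.png');hsv=cv2.cvtColor(d['img'],cv2.COLOR_RGB2HSV)
crop('t25.png',355,50,395,170,6,'b.png')
print(readout.get_state()['tcp_pos'])
m=((hsv[...,0]<8)|(hsv[...,0]>172))&(hsv[...,1]>130);m[:100]=0;m[140:]=0;m[:,:360]=0;m[:,395:]=0
v,u=np.nonzero(m);print(u.mean(),v.mean(),len(u),pt(d,u.mean(),v.mean(),.085))
E
```

```text
[ 0.39275358 -0.01261964  0.28549381]
375.14814814814815 123.11111111111111 27 [ 0.68055318 -0.03712339  0.085     ]
```

View pics/b.png

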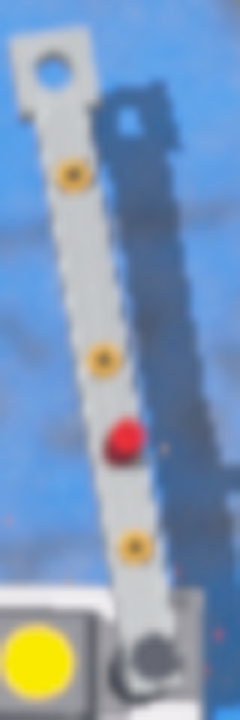

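```bash
python3 -m handwheel '[[0.0289,-0.0024,0,-7.93,0.65],[0.0289,-0.0024,0,-7.93,0.65],[0.0289,-0.0024,0,-7.93,0.65],[0.0289,-0.0024,0,-7.93,0.65],[0.0289,-0.0024,0,-7.93,0.65]]';python3 -m handwheel '[[0.0289,-0.0024,0,-7.93,0.65],[0.0289,-0.0024,0,-7.93,0.65],[0.0289,-0.0024,0,-7.93,0.65],[0.0289,-0.0024,0,-7.93,0.65],[0.0289,-0.0024,0,-7.93,0.65]]';python3 -m handwheel '[[0,0,0,0,0.65],[0,0,0,0,0.65],[0,0,-0.03,0,0.65],[0,0,-0.015,0,0.65],[0,0,0,0,0.65]]'; python3 -c "
import numpy as np
p=np.radians(81.5-8.4*np.arange(11));print(np.degrees(p[-1]));X=.093*np.c_[np.sin(p),np.cos(p)];print(np.diff(X,axis=0).round(4).tolist())"
```

```text
clock: 45.8
tcp_pos: [0.5495, -0.0249, 0.2874]
ee_rot: [180.0, 0.0, -42.2]
contact_force: [-0.1, 0.5, -1.3]
grip_width: 0.0303
clock: 46.3
tcp_pos: [0.694, -0.037, 0.2871]
ee_rot: [180.0, 0.0, -81.9]
contact_force: [-0.3, 0.2, -0.0]
grip_width: 0.0301
clock: 46.8
tcp_pos: [0.6908, -0.0367, 0.2399]
ee_rot: [179.7, 0.1, -81.5]
contact_force: [-0.1, -0.6, -1.3]
grip_width: 0.0297
-2.5
[[-0.003, 0.0133], [-0.0049, 0.0127], [-0.0067, 0.0119], [-0.0084, 0.0107], [-0.0098, 0.0094], [-0.0111, 0.0079], [-0.0121, 0.0062], [-0.0129, 0.0043], [-0.0134, 0.0024], [-0.0136, 0.0004]]
```

```bash
python3 -m handwheel '[[-0.009,0,0,0,0.65],[-0.003,0.0133,0,8.4,0.65],[-0.0049,0.0127,0,8.4,0.65],[-0.0067,0.0119,0,8.4,0.65],[-0.0084,0.0107,0,8.4,0.65]]'; python3 -m handwheel '[[-0.0098,0.0094,0,8.4,0.65],[-0.0111,0.0079,0,8.4,0.65],[-0.0121,0.0062,0,8.4,0.65],[-0.0129,0.0043,0,8.4,0.65],[0,0,0,0,0.65]]'
```

```text
clock: 47.3
tcp_pos: [0.6605, 0.012, 0.2442]
ee_rot: [-179.9, -0.1, -47.5]
contact_force: [-0.6, -1.3, -1.1]
grip_width: 0.0299
clock: 47.8
tcp_pos: [0.6134, 0.0399, 0.2439]
ee_rot: [-180.0, -0.0, -14.1]
contact_force: [-0.4, -0.7, 0.8]
grip_width: 0.0298
```

```bash
python3 -m handwheel '[[-0.007,0.0014,0,4,0.65],[-0.0067,0.001,0,4,0.65],[-0.0067,0.0003,0,4,0.65],[-0.005,0,0,0,0.65],[0,0,0,0,0.65]]';  python3 - <<'E'
from h import *
d=cap('side','s26.png');crop('s26.png',250,150,340,260,7,'s26c.png')
E
```

```text
clock: 48.3
tcp_pos: [0.5892, 0.042, 0.2432]
ee_rot: [180.0, -0.0, -2.6]
contact_force: [-0.0, -0.3, -0.5]
grip_width: 0.0294
```

View pics/s26c.png

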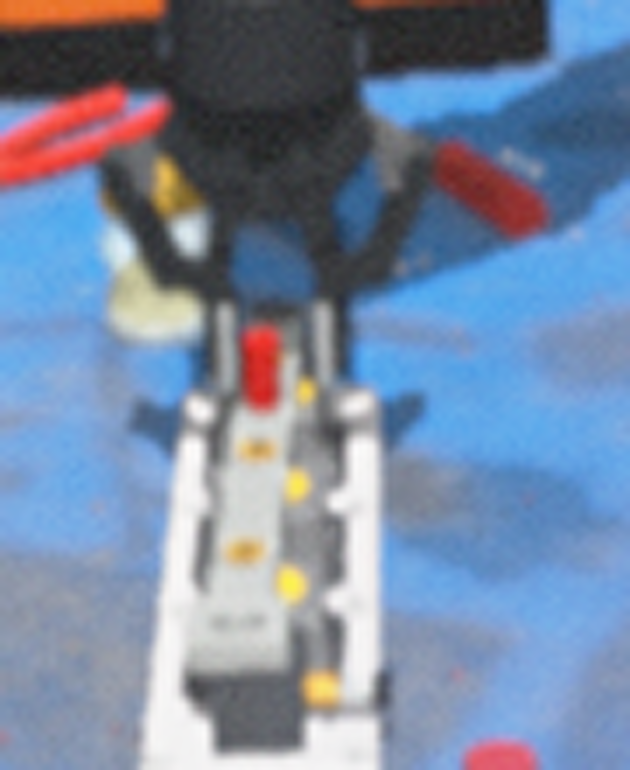

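```bash
python3 -m handwheel '[[-0.002,0,0,0,0.65],[-0.001,0,0,0,0.65],[0,0,0,0,0.65],[0,0,0,0,0.65],[0,0,0,0,0.65]]'; python3 -m handwheel '[[-0.001,0,0,0,0.65],[0,0,0,0,0.65],[-0.001,0,0,0,0.65],[0,0,0,0,0.65],[0,0,0,0,0.65]]';  python3 - <<'E'
from h import *
d=cap('side','s27.png');crop('s27.png',250,150,340,260,7,'s27c.png')
E
```

```text
clock: 48.85
tcp_pos: [0.5866, 0.0422, 0.2427]
ee_rot: [180.0, -0.0, -2.3]
contact_force: [2.6, -0.2, 1.6]
grip_width: 0.0301
clock: 49.35
tcp_pos: [0.5857, 0.0422, 0.2428]
ee_rot: [-180.0, -0.2, -2.3]
contact_force: [8.4, -0.2, -4.7]
grip_width: 0.0297
```

View pics/s27c.png

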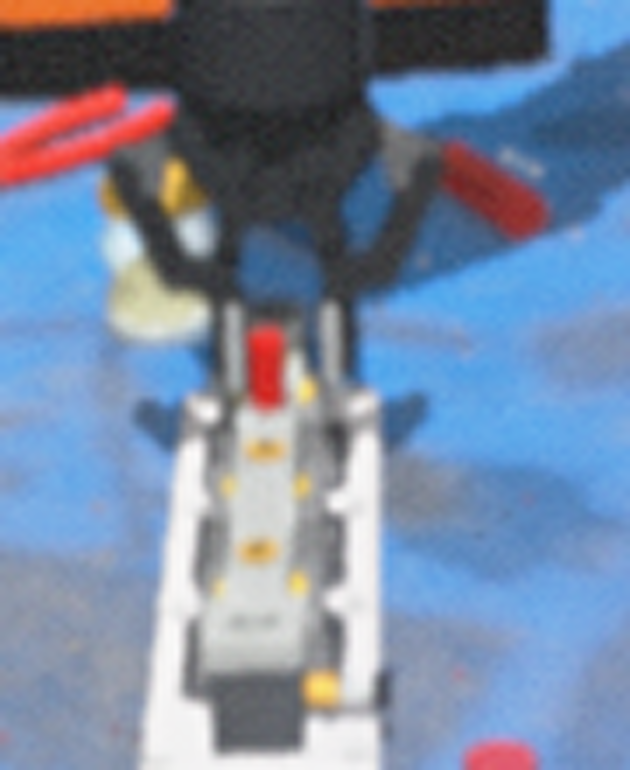

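```bash
python3 -m handwheel '[[0.006,0,0,0,0.65],[0,0,0.03,0,0.65],[0,0,0.04,0,0.65],[-0.03,0,0,0,0.3],[-0.03,0,0,0,0.3]]'; python3 -m handwheel '[[-0.04,-0.04,0,0,0.3],[-0.04,-0.04,0,0,0.3],[-0.04,-0.04,0,0,0.3],[0,-0.04,0,0,0.3],[0,0,0,0,0.3]]'; python3 - <<'E'
from h import *
d=cap('top','t28.png');crop('t28.png',262,142,302,182,12,'t28c.png');crop('t28.png',260,130,420,190,5,'t28d.png')
d=cap('side','s28.png');crop('s28.png',250,180,350,310,6,'s28c.png')
E
```

```text
clock: 49.9
tcp_pos: [0.5302, 0.0422, 0.3137]
ee_rot: [-180.0, -0.1, -2.3]
contact_force: [-0.2, -0.2, -0.9]
grip_width: 0.0577
clock: 50.4
tcp_pos: [0.4234, -0.1069, 0.313]
ee_rot: [180.0, 0.0, -2.5]
contact_force: [0.2, 0.2, 0.7]
grip_width: 0.0599
```

View pics/t28c.png

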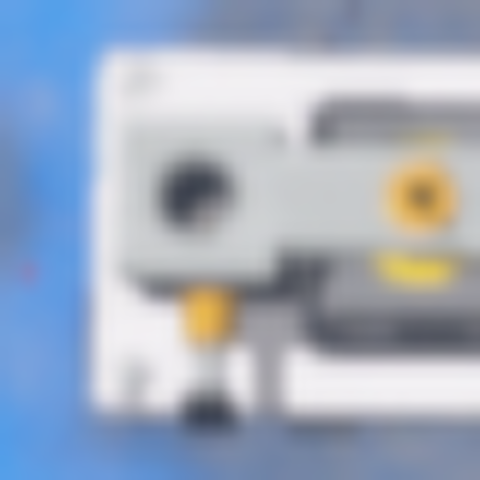

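View pics/t28d.png

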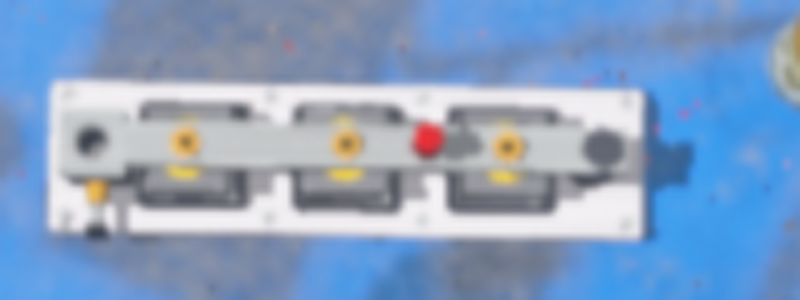

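View pics/s28c.png

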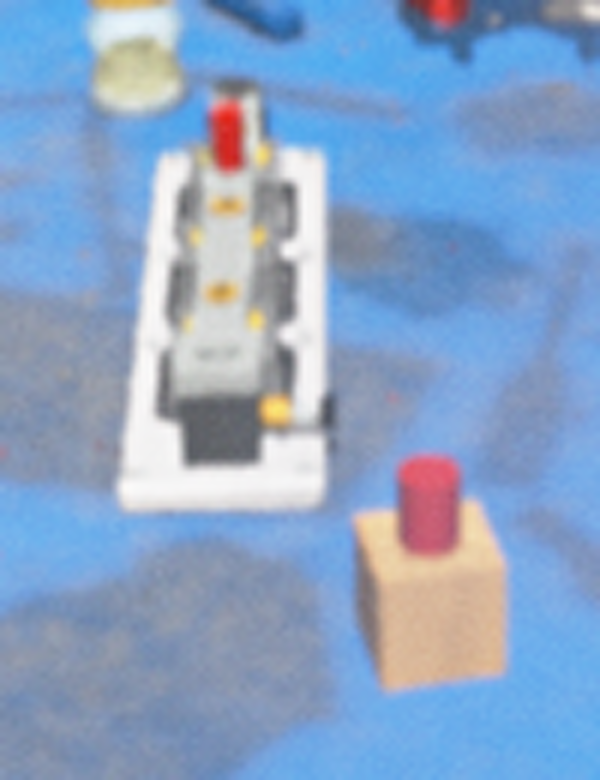

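```bash
python3 - <<'E'
from h import *
crop('t28.png',212,167,252,201,12,'t28p.png')
def red(n,box,z):
    d=load(n);hsv=cv2.cvtColor(d['img'],cv2.COLOR_RGB2HSV)
    m=((hsv[...,0]<8)|(hsv[...,0]>170))&(hsv[...,1]>150);k=np.zeros_like(m);k[box[1]:box[3],box[0]:box[2]]=1;m&=k
    v,u=np.nonzero(m);print(n,len(u),u.mean(),v.mean(),pt(d,u.mean(),v.mean(),z))
red('top0.png',(265,145,290,165),.092);red('t28.png',(215,175,245,200),.080)
d=load('t28.png');f=lambda c:(c+.5)/12-.5;print(pt(d,262+f(195),142+f(190),.06))
E
```

```text
top0.png 51 276.6078431372549 155.8235294117647 [0.5995009  0.21846641 0.092     ]
t28.png 63 225.47619047619048 187.61904761904762 [0.52187611 0.35304242 0.08      ]
[0.60109777 0.21973417 0.06      ]
```

View pics/t28p.png

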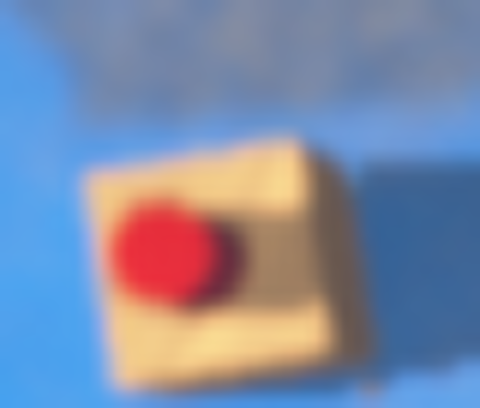

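```bash
python3 -m handwheel '[[0.0089,0.042,0,8.22,0.3],[0.0089,0.042,0,8.22,0.3],[0.0089,0.042,0,8.22,0.3],[0.0089,0.042,0,8.22,0.3],[0.0089,0.042,0,8.22,0.3]]'; python3 -m handwheel '[[0.0089,0.042,0,8.22,0.3],[0.0089,0.042,0,8.22,0.3],[0.0089,0.042,0,8.22,0.3],[0.0089,0.042,0,8.22,0.3],[0.0089,0.042,0,8.22,0.3]]'; python3 -m handwheel '[[0.0089,0.042,0,8.22,0.3],[0,0,0,0,0.3],[0,0,0,0,0.3],[0,0,0,0,0.3],[0,0,0,0,0.3]]'
```

```text
clock: 51.0
tcp_pos: [0.4686, 0.1093, 0.3125]
ee_rot: [-180.0, 0.0, 39.2]
contact_force: [1.3, 0.1, 0.1]
grip_width: 0.0598
clock: 51.5
tcp_pos: [0.5124, 0.3196, 0.3123]
ee_rot: [-179.9, 0.0, 80.3]
contact_force: [-0.2, -0.9, 0.5]
grip_width: 0.0598
clock: 52.0
tcp_pos: [0.5219, 0.3573, 0.3125]
ee_rot: [-180.0, 0.0, 88.0]
contact_force: [-0.5, -0.6, 0.3]
grip_width: 0.0604
```

```bash
python3 -m handwheel '[[-0.0005,-0.0026,-0.03,0,0.3],[0,0,-0.03,0,0.3],[0,0,-0.02,0,0.3],[0,0,-0.0045,0,0.3],[0,0,0,0,0.3]]'; python3 -m handwheel '[[0,0,0,0,1],[0,0,0,0,1],[0,0,0,0,1],[0,0,0,0,1],[0,0,0,0,1]]'; python3 -m handwheel '[[0,0,0.02,0,1],[0,0,0.04,0,1],[0,0,0.04,0,1],[0,0,0,0,1],[0,0,0,0,1]]'
```

```text
clock: 52.5
tcp_pos: [0.5218, 0.3548, 0.2279]
ee_rot: [-179.9, 0.0, 88.0]
contact_force: [0.1, -0.4, -0.9]
grip_width: 0.06
clock: 53.0
tcp_pos: [0.5222, 0.3554, 0.2297]
ee_rot: [179.9, -0.0, 88.1]
contact_force: [-0.6, -4.3, 6.5]
grip_width: 0.022
clock: 53.5
tcp_pos: [0.5219, 0.3557, 0.3297]
ee_rot: [179.9, -0.1, 88.1]
contact_force: [0.3, 0.0, -2.0]
grip_width: 0.022
```

```bash
python3 -m handwheel '[[0.0196,-0.0339,0,0,1],[0.0196,-0.0339,0,0,1],[0.0196,-0.0339,0,0,1],[0.0196,-0.0339,0,0,1],[0,0,0,0,1]]'; python3 -m handwheel '[[0,0,-0.01,0,1],[0,0,-0.01,0,1],[0,0,0,0,1],[0,0,0,0,1],[0,0,0,0,1]]'; python3 - <<'E'
from h import *
d=cap('side','s29.png');crop('s29.png',265,195,325,255,11,'s29c.png')
s=readout.get_state();print(s['tcp_pos'])
E
```

```text
clock: 54.0
tcp_pos: [0.6015, 0.2162, 0.3265]
ee_rot: [-179.9, 0.1, 87.9]
contact_force: [0.4, 0.2, -1.2]
grip_width: 0.0222
clock: 54.5
tcp_pos: [0.6, 0.2207, 0.3082]
ee_rot: [180.0, -0.0, 88.2]
contact_force: [-0.1, -0.6, -1.4]
grip_width: 0.0221
[0.60010094 0.22056457 0.30843228]
```

View pics/s29c.png

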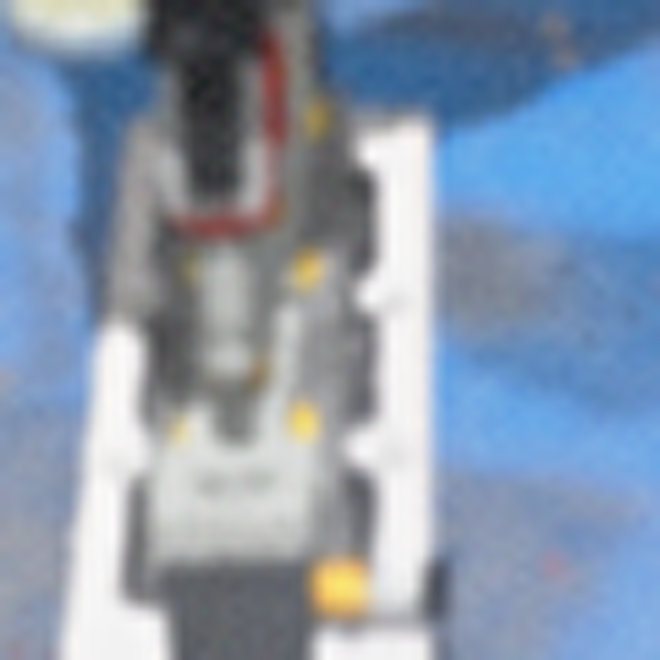

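```bash
python3 -m handwheel '[[0,0,-0.01,0,1],[0,0,-0.01,0,1],[0,0,-0.006,0,1],[0,0,-0.005,0,1],[0,0,0,0,1]]'; python3 -m handwheel '[[0,0,-0.004,0,1],[0,0,-0.004,0,1],[0,0,-0.004,0,1],[0,0,0,0,1],[0,0,0,0,1]]'
```

```text
clock: 55.05
tcp_pos: [0.5999, 0.2198, 0.276]
ee_rot: [-179.9, 0.0, 88.1]
contact_force: [-0.3, -0.2, -1.3]
grip_width: 0.0219
clock: 55.55
tcp_pos: [0.6002, 0.2199, 0.2651]
ee_rot: [-180.0, 0.0, 88.1]
contact_force: [-0.2, 0.4, 0.4]
grip_width: 0.0223
```

```bash
python3 -m handwheel '[[0,0,-0.005,0,1],[0,0,-0.005,0,1],[0,0,-0.004,0,1],[0,0,0,0,1],[0,0,0,0,1]]'; python3 -m handwheel '[[0,0,-0.003,0,1],[0,0,-0.003,0,1],[0,0,-0.002,0,1],[0,0,0,0,1],[0,0,0,0,1]]'
```

```text
clock: 56.05
tcp_pos: [0.6006, 0.22, 0.2513]
ee_rot: [179.9, -0.0, 88.1]
contact_force: [1.0, 0.5, 1.8]
grip_width: 0.0217
clock: 56.55
tcp_pos: [0.6, 0.2199, 0.2427]
ee_rot: [-180.0, 0.0, 88.1]
contact_force: [2.9, -0.1, -2.7]
grip_width: 0.0222
```

```bash
python3 -m handwheel '[[0,0,-0.002,0,1],[0,0,0,0,1],[0,0,-0.001,0,1],[0,0,0,0,1],[0,0,0,0,1]]'; python3 -m handwheel '[[0,0,-0.001,0,1],[0,0,0,0,1],[0,0,0,0,1],[0,0,0,0,1],[0,0,0,0,1]]'
```

```text
clock: 57.05
tcp_pos: [0.6009, 0.2199, 0.2415]
ee_rot: [179.9, -0.0, 88.1]
contact_force: [1.7, -3.6, 10.2]
grip_width: 0.022
clock: 57.55
tcp_pos: [0.6012, 0.2198, 0.2414]
ee_rot: [179.8, -0.0, 88.1]
contact_force: [2.2, -4.7, 17.0]
grip_width: 0.0224
```

```bash
python3 -m handwheel '[[0,0,-0.001,0,1],[0,0,0,0,1],[0,0,0,0,1],[0,0,0,0,1],[0,0,0,0,1]]'; python3 -m handwheel '[[0,0,0.002,0,1],[0,0,0,0,0.3],[0,0,0,0,0.3],[0,0,0,0,0.3],[0,0,0,0,0.3]]';  python3 -m handwheel '[[0,0,0.03,0,0.3],[0,0,0.03,0,0.3],[0,0,0,0,1],[0,0,0,0,1],[0,0,0,0,1]]'; python3 - <<'E'
from h import *
d=cap('side','s30.png');crop('s30.png',250,180,350,310,6,'s30c.png')
E
```

```text
clock: 58.05
tcp_pos: [0.6014, 0.2198, 0.2413]
ee_rot: [179.8, -0.0, 88.1]
contact_force: [-2.5, -5.1, 23.6]
grip_width: 0.0225
clock: 58.55
tcp_pos: [0.5999, 0.22, 0.2396]
ee_rot: [-179.9, 0.0, 88.1]
contact_force: [0.4, -0.2, 0.1]
grip_width: 0.0597
clock: 59.05
tcp_pos: [0.5997, 0.2198, 0.299]
ee_rot: [-179.9, 0.0, 88.1]
contact_force: [-0.6, -0.1, -0.1]
grip_width: 0.0168
```

View pics/s30c.png

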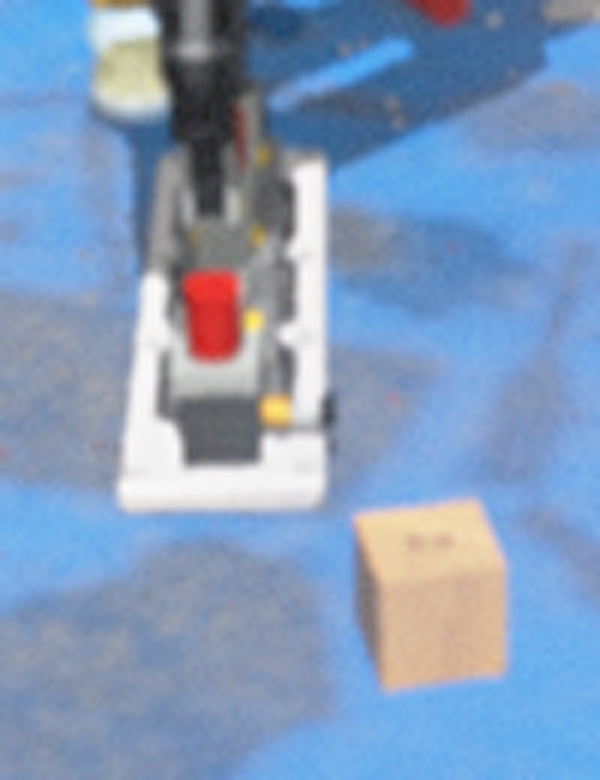

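```bash
python3 -m handwheel '[[0,0,-0.02,0,1],[0,0,-0.01,0,1],[0,0,-0.003,0,1],[0,0,0,0,1],[0,0,0,0,1]]'; python3 -m handwheel '[[0,0,-0.002,0,1],[0,0,0,0,1],[0,0,-0.002,0,1],[0,0,0,0,1],[0,0,0,0,1]]'
```

```text
clock: 59.6
tcp_pos: [0.6002, 0.22, 0.267]
ee_rot: [-180.0, 0.0, 88.1]
contact_force: [0.3, 0.2, 0.7]
grip_width: -0.0
clock: 60.1
tcp_pos: [0.6007, 0.2201, 0.2653]
ee_rot: [179.9, -0.0, 88.1]
contact_force: [-3.4, -2.8, 15.9]
grip_width: -0.0001
```

```bash
python3 -m handwheel '[[0,0,-0.002,0,1],[0,0,0,0,1],[0,0,0,0,1],[0,0,0,0,1],[0,0,0,0,1]]'; python3 -m handwheel '[[0,0,0.02,0,1],[0,0,0.04,0,1],[0,0,0.02,0,1],[-0.04,-0.02,0,0,1],[-0.04,-0.02,0,0,1]]';python3 -m handwheel '[[-0.04,-0.02,0,0,1],[-0.04,-0.04,0,0,1],[0,-0.04,0,0,1],[0,-0.04,0,0,1],[0,0,0,0,1]]'; python3 - <<'E'
from h import *
d=cap('top','t31.png');crop('t31.png',260,130,420,190,5,'t31c.png');crop('t31.png',262,142,302,182,12,'t31d.png')
d2=cap('side','s31.png');crop('s31.png',250,180,350,310,6,'s31c.png')
P=cloud(d);print('head',np.nanmedian(P[153:158,274:279].reshape(-1,3),0), np.nanmedian(cloud(load('top0.png'))[153:158,274:279].reshape(-1,3),0))
print(P[161:167,285:350,2].max())
E
```

```text
clock: 60.6
tcp_pos: [0.601, 0.2201, 0.2651]
ee_rot: [179.8, -0.1, 88.1]
contact_force: [-8.3, -3.4, 30.5]
grip_width: 0.0002
clock: 61.1
tcp_pos: [0.5198, 0.1798, 0.3419]
ee_rot: [179.9, -0.0, 88.1]
contact_force: [-0.5, 0.1, -0.5]
grip_width: 0.0001
clock: 61.6
tcp_pos: [0.4443, 0.0415, 0.3415]
ee_rot: [180.0, 0.1, 87.9]
contact_force: [0.1, -0.0, 0.8]
grip_width: 0.0001
head [0.60149649 0.21989454 0.09314672] [0.60170892 0.2199355  0.09350011]
nan
```

View pics/t31c.png

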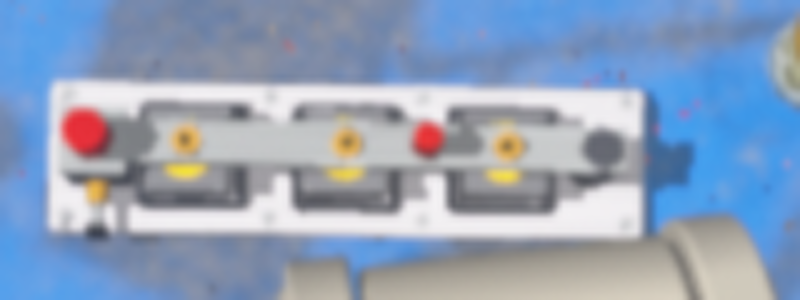

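View pics/t31d.png

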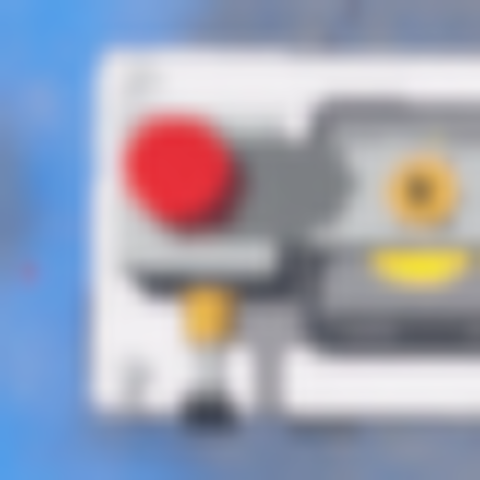

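View pics/s31c.png

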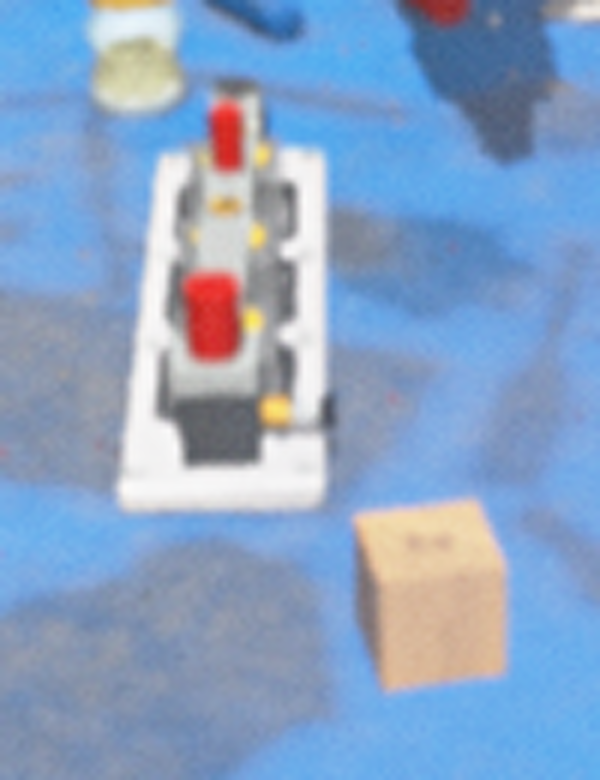

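```bash
python3 -c "
from h import *
print(readout.get_state()['contact_force'],ctrl.hand_in())"
```

```text
the job is handed in; nothing more can be done
[-0.09732924 -0.59709802  0.3872803 ] None
```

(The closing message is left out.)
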